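# Calibrate the spot reader on its reference tiles

### The job

Calibrate the spot reader with the reference tiles lying on the blue mat: seat every tile in a pocket of the reader's sliding carrier, face up, and in the order white, yellow, red, black (leaving out any that is missing) slide each tile's centre right under the pointer and press the recessed red button on the head fully down with the stylus, for about half a second. Finish with the stylus standing in its stand and the carrier drawn all the way forward to its front stop with the tiles in it, and leave the other things on the bench where they are.

Things in the scene. Friction and masses are not known exactly. Their poses are not given: they have to be found in the camera images.
- tile_white: White reference tile: an aluminium puck 34 mm across and 18 mm high with a white face and a white line round its foot; loose, 35 g, face up. Origin: centre of its underside, z up. May be absent (None).
- tile_yellow: Yellow reference tile: an aluminium puck 34 mm across and 18 mm high with a yellow face and a yellow line round its foot; loose, 35 g, face up. Origin: centre of its underside, z up. May be absent (None).
- tile_red: Red reference tile: an aluminium puck 34 mm across and 18 mm high with a red face and a red line round its foot; loose, 35 g, face up. Origin: centre of its underside, z up. May be absent (None).
- tile_black: Black reference tile: an aluminium puck 34 mm across and 18 mm high with a black face and a black line round its foot; loose, 35 g, face up. Origin: centre of its underside, z up. May be absent (None).
- reader: The spot reader, fixed: a grey bed (x -175 to +145 mm, 124 mm wide) with slides; at its back (x = +113 mm) a pillar 120 mm high, whose arm (z 84 to 106 mm) holds the white and black read head, 46 mm square, z 73 to 122 mm, over the origin. Origin: on the bench under the pointer; x points from the front to the pillar (away from the robot, within 0.15 rad), y left, z up.
- pointer_tip (a point): Tip of the fixed pointer under the read head, 62 mm above the bench, 8 mm above the face of a seated tile.
- button_top (a point): Centre of the top of the red button (12 mm across), at the bottom of a round hole 14 mm across and 10 mm deep in the top of the head (whose top face is 122 mm above the bench), straight above the pointer. It moves with the button.
- cal_button (a joint): Travel of the red button, straight down: 0 up, 0.005 m fully down (about 1.5 N to start, 4 N at the bottom). It springs back.
- x_slide (a joint): Travel of the carrier along the reader's x axis: 0 at the front stop, 0.135 m fully back. At 0 the carrier's centre is 100 mm in front of the pointer (x = -100 mm of the reader). The cross slide under the carrier reaches 102 mm left and right of the bed middle, up to 26 mm above the bench. Friction about 1.5 N; it stays where it is left.
- y_slide (a joint): Travel of the carrier along the reader's y axis: 0 in the middle, -0.035 to +0.035 m, plus is to the left. Friction about 1.5 N; it stays where it is left.
- carrier_centre (a point): Centre of the carrier at pocket floor height (36 mm above the bench); axes those of the reader. The carrier is a grey plate 114 mm square, top 44 mm above the bench, with four round pockets 38 mm across and 8 mm deep at x, y = +-30 mm, and a wing to the right (-y) with a hand knob.
- pocket1 (a point): Centre of the floor of the carrier's front left pocket (38 mm across, 8 mm deep; the tile stands 10 mm out of it). Moves with the carrier.
- pocket2 (a point): Centre of the floor of the carrier's front right pocket (38 mm across, 8 mm deep; the tile stands 10 mm out of it). Moves with the carrier.
- pocket3 (a point): Centre of the floor of the carrier's back left pocket (38 mm across, 8 mm deep; the tile stands 10 mm out of it). Moves with the carrier.
- pocket4 (a point): Centre of the floor of the carrier's back right pocket (38 mm across, 8 mm deep; the tile stands 10 mm out of it). Moves with the carrier.
- carrier_knob (a point): The carrier's hand knob, to hold it by: an upright grip 16 mm across, from 49 to 82 mm above the bench, 121 mm to the right (-y) of the carrier's centre; this point is on its axis 68 mm above the bench. Around its foot is the wing, top 44 mm above the bench, 34 mm wide.
- stylus: The stylus, loose, standing tip down in its stand: a thin steel shank 5.6 mm across and 36 mm long, a black flange 24 mm across (36 to 40 mm above the tip), then an orange grip 15 mm across and 50 mm long to the top at 90 mm; 40 g. Origin: its tip, z along it up to the grip.
- stylus_tip (a point): The tip of the stylus.
- stand_hole (a point): Middle of the mouth of the hole (13 mm across, 40 mm deep) in the top of the stylus stand, 50 mm above the bench; the stand is fixed, a 34 mm square block on a round foot 64 mm across. The stylus flange rests on this top face, so its tip then is 36 mm below this point.
- mat: The blue mat, 210 x 170 mm, 1.5 mm thick, fixed; origin in the middle of its underside.
- jar: Small brown jar with blue lid, 40 mm across, 55 mm high; a bystander to leave alone.
- cup: Small clear cup, 40 mm across, 25 mm high; a bystander to leave alone.

How it is judged (in metres and radians):
On the way, in this order (a step that is already met when the one before it is completed fails the run):
1. with the white tile seated in a pocket under the pointer, the stylus holds the button at least 3 mm down for 0.2 s (tile within 6 mm of the pointer axis) (horizontal distance between tile_white and pointer_tip below 0.006 m and z of button_top in the frame of tile_white between 0.0695 and 0.073 m and horizontal distance between stylus_tip and tile_white below 0.012 m and z of stylus_tip in the frame of tile_white below 0.074 m), for 0.2 s.
2. with the yellow tile seated in a pocket under the pointer, the stylus holds the button at least 3 mm down for 0.2 s (tile within 6 mm of the pointer axis) (horizontal distance between tile_yellow and pointer_tip below 0.006 m and z of button_top in the frame of tile_yellow between 0.0695 and 0.073 m and horizontal distance between stylus_tip and tile_yellow below 0.012 m and z of stylus_tip in the frame of tile_yellow below 0.074 m), for 0.2 s.
3. with the red tile seated in a pocket under the pointer, the stylus holds the button at least 3 mm down for 0.2 s (tile within 6 mm of the pointer axis) (horizontal distance between tile_red and pointer_tip below 0.006 m and z of button_top in the frame of tile_red between 0.0695 and 0.073 m and horizontal distance between stylus_tip and tile_red below 0.012 m and z of stylus_tip in the frame of tile_red below 0.074 m), for 0.2 s.
4. with the black tile seated in a pocket under the pointer, the stylus holds the button at least 3 mm down for 0.2 s (tile within 6 mm of the pointer axis) (horizontal distance between tile_black and pointer_tip below 0.006 m and z of button_top in the frame of tile_black between 0.0695 and 0.073 m and horizontal distance between stylus_tip and tile_black below 0.012 m and z of stylus_tip in the frame of tile_black below 0.074 m), for 0.2 s.
At the end, for the whole second after the job is handed in: Every tile present lies flat and face up in a carrier pocket (within 3 mm of its floor, tilt under 0.1 rad), the carrier is within 6 mm of its front stop, and the stylus stands in its stand (tip at least 30 mm below the mouth, tilt under 0.15 rad); all released and at rest (z of tile_white in the frame of carrier_centre between -0.003 and 0.003 m and x of tile_white in the frame of carrier_centre between -0.04 and 0.04 m and y of tile_white in the frame of carrier_centre between -0.04 and 0.04 m and angle between each of tile_white, tile_yellow, tile_red, tile_black's own z axis and vertical below 0.1 rad and linear speed of each of tile_white, tile_yellow, tile_red, tile_black, stylus below 0.02 m/s and z of tile_yellow in the frame of carrier_centre between -0.003 and 0.003 m and x of tile_yellow in the frame of carrier_centre between -0.04 and 0.04 m and y of tile_yellow in the frame of carrier_centre between -0.04 and 0.04 m and z of tile_red in the frame of carrier_centre between -0.003 and 0.003 m and x of tile_red in the frame of carrier_centre between -0.04 and 0.04 m and y of tile_red in the frame of carrier_centre between -0.04 and 0.04 m and z of tile_black in the frame of carrier_centre between -0.003 and 0.003 m and x of tile_black in the frame of carrier_centre between -0.04 and 0.04 m and y of tile_black in the frame of carrier_centre between -0.04 and 0.04 m and value of joint x_slide below 0.006 m and horizontal distance between stylus_tip and stand_hole below 0.008 m and z of stylus_tip in the frame of stand_hole below -0.03 m and angle between stylus's own z axis and vertical below 0.15 rad); the robot touches nothing.
It fails at once if a bystander (jar or cup) is moved more than 3 cm (distance of any of jar, cup from where it was at the start of the episode above 0.03 m).
Of tile_white, tile_yellow, tile_red, tile_black only 2 to 3 are there at a start; the rules pass over those that are not, and their reading is None.
At some moment in a run one of tile_white, tile_yellow, tile_red, tile_black may be knocked a few centimetres aside while the robot is not near it.
It also fails if it takes over 210 s, if anything falls off the work surface, if the arm or the gripper's body presses on something with over 40 N, if the wrist force passes 120 N, or if a joint passes its speed limit or range.

### The arm

A 6-joint arm with a two-finger parallel gripper is mounted at the origin on a cart in front of the work surface, level with it; the furniture and walls round the work are solid. World frame = base frame: x ahead of the robot, y to its left, z up, the work surface at z = 0. Lengths are in mm, angles in rad, forces in N, time in s.
With the tool pointing down it reaches from about 350 to 975 mm from the base axis. Payload 7.1 kg.
Tool frame: the origin (TCP) lies between the finger pads; the fingertips stand 17 mm ahead of it and the grasp point (between the pads) lies 2 mm behind it; z points along the fingers, y is the line along which they close (so a half turn about z gives the same grasp; the last joint's range is limited). The gripper opens to 88 mm and grips with 3 to 60 N. Pads are 20 mm wide; open, the fingers measure 115 mm over their backs; the gripper's body (75 mm by 178 mm) begins 61 mm behind the grasp point.
Start: joints at [-1.178, 0.423, 1.63, -0, 1.089, -0.019], TCP at [250.177, -572.727, 239.675] pointing down, gripper open.
Joint ranges: [-3, 3], [-0.9, 2.11], [0.09, 2.58], [-1.31, 4.45], [0.11, 2.69], [-2.54, 2.54]. Speed limits (rad/s): [2.39, 2.39, 3.01, 3.14, 3.14, 3.14].

### API

Orientations are given as a rotation vector (axis times angle).
In Python, from workcell import ctrl, vision, job, get_obs gives the robot as it stands (ctrl), with the cameras (vision), the job (job) and the readings as plain functions.
- The arm moves only by the shell command python3 jog.py [OPENING], which reads ROWS from standard input. ROWS is a JSON list of rows, 1 to 5 of them, each written [[dx, dy, dz], [rx, ry, rz]]: dx, dy, dz in a scale on which 1.0 is 0.4 m, then a rotation vector rx, ry, rz in fractions of the full range, 1 being pi rad; each row shifts and turns the commanded pose from where the row before left it, along the tool's axes as they then stand; what a row does not reach is not made up. A row lasts 1/12 s, in which the tool goes at most 41.7 mm and 0.125 rad, less where a joint would pass 70% of its speed; a pose out of reach is approached as far as the arm can. OPENING is the finger opening in mm, set as the command begins (- or left out keeps the last). The fingers move at their own pace and stop on an object; the grip force is fixed at half the most. Time passes only in rows, so rows that do not move let the fingers close. It prints the time, the measured TCP pose, the force, the opening and the grip force at its end. Input that does not fit is refused with a message, and nothing moves.
- get_obs(): the state, without advancing time (a new reading comes with each control period).
- vision.get_image(name): name is "side" or "top"; returns a dict with "img" (384x512x3 uint8, red, green, blue), "fx", "fy", "cx", "cy" (pixels), "k1" (the pictures are not rectified: a ray, as slopes to the right and down, at radius r is drawn at 1 + k1 r^2 times it, then the intrinsics apply), "R" (3x3) and "t" (3): a world point X has camera coordinates R X + t. Camera axes: x right, y down, z forward; pixel columns grow to the right and rows downward; lengths in mm; the calibration is good to about 2 mm. A picture is of the moment at which its call begins. There is no depth.
- job.close_job(): hands the job in; it is judged then, once.
The state is a dict: "t": time; "qpos": joint angles; "qvel": joint speeds; "joint_torque": joint torques, N m; "ee_pos": TCP position; "orientation": TCP orientation; "ft_force": force on the tool from outside, world axes, zero at the start; "moment": the same for the moment, N m; "width": finger opening in mm; "grasp_force": force on a finger pad.
Only numpy, scipy, OpenCV 4.12 (cv2) and the standard library are available. Lean on these libraries where they do the work, as an engineer would, in place of code of your own. Each camera call takes 0.05 s, during which the arm holds its last target. There are 200 camera calls.

## Working session

There is one attempt and no reset: what is moved stays moved. The work goes in short steps, Python scripts to look and compute and a shell command to move; the robot and the scene stay as the last step left them, time stands still between calls to the robot, and variables do not carry over. Pictures are saved under pics/ and viewed, at most 14 in all, crops included, and the job is handed in when it is done.

```bash
ls; mkdir -p pics; python3 - <<'E'
from workcell import ctrl, vision, job, get_obs
import cv2
for n in("side","top"):
    d=vision.get_image(n); cv2.imwrite(f"pics/{n}0.png",d["img"][:,:,::-1]); print(n,{k:d[k] for k in d if k!="img"})
o=get_obs(); print(o)
E
```

```text
jog.py
pics
workcell.py
side {'fx': 399.1205106239927, 'fy': 399.1205106239927, 'cx': 250.1674138636098, 'cy': 192.08738551229453, 'k1': 0.02070797775370506, 'R': array([[-0.83211434, -0.55438103, -0.01572902],
       [-0.26768751,  0.42630873, -0.86406265],
       [ 0.48572537, -0.71478846, -0.50313848]]), 't': array([ 376.4368354 ,  205.12981647, 1207.43706461])}
top {'fx': 448.95743094675373, 'fy': 448.95743094675373, 'cx': 256.8692266484442, 'cy': 192.4135267833172, 'k1': 0.0010161911856323626, 'R': array([[ 0.03843259, -0.99925648,  0.00307132],
       [-0.97796573, -0.03824453, -0.20523253],
       [ 0.2051974 ,  0.00488397, -0.97870842]]), 't': array([ -44.88256939,  486.86318513, 1533.03712813])}
{'t': 0.1, 'qpos': array([-1.17798350e+00,  4.23755497e-01,  1.63060797e+00,  1.94097709e-05,
        1.08863437e+00, -1.90304449e-02]), 'qvel': array([ 0.00083702, -0.00267636, -0.0023923 , -0.0013988 , -0.00063239,
       -0.00101499]), 'joint_torque': array([-1.23499349e-04, -5.45616925e+01, -2.74325591e+01,  6.44984655e-02,
        1.87912246e-02,  9.74904850e-07]), 'ee_pos': array([ 250.01048353, -572.28376561,  238.98720334]), 'orientation': array([-3.07386828e+00, -6.42062772e-01,  3.83418422e-04]), 'ft_force': array([1.40644032, 0.38547313, 0.13329751]), 'moment': array([-0.01260391,  0.01332236,  0.02597867]), 'grasp_force': 0.0, 'width': 88.07791617343909}
```

View pics/side0.png

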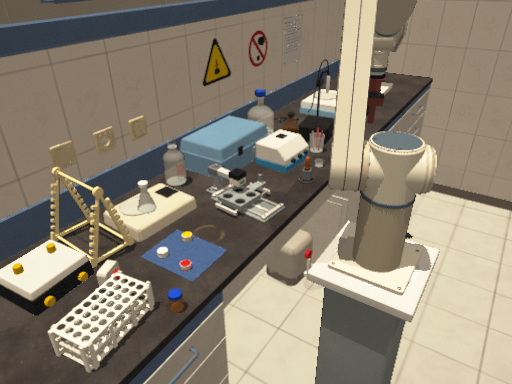

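View pics/top0.png

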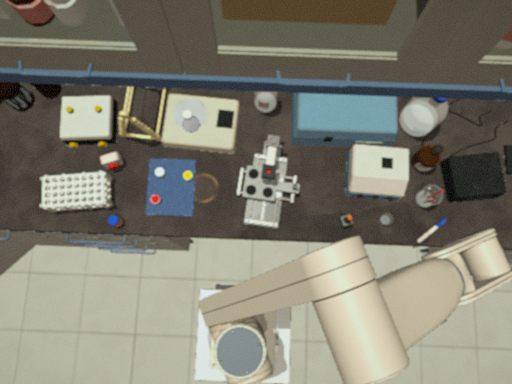

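The side view shows the white tile at (162,252), yellow at (187,237) and red at (186,265). The reader is near (240,190) and the stylus stand near (307,170). The top view shows white at (160,172), yellow (188,175), red (155,199), the head at (269,172) and the stylus at (347,220). There is no black tile. Next I'll zoom in.

```bash
cat > h.py <<'E'
import numpy as np, cv2
from scipy.spatial.transform import Rotation as Ro
from workcell import ctrl, vision, job, get_obs
def grab(n,save=None):
    d=vision.get_image(n)
    if save: cv2.imwrite(save,d["img"][:,:,::-1])
    return d
def slope(d,uv):
    p=np.array([(uv[0]-d["cx"])/d["fx"],(uv[1]-d["cy"])/d["fy"]]); q=p.copy()
    for _ in range(20): q=p/(1+d["k1"]*(q@q))
    return q
def ray(d,uv):
    q=slope(d,uv); return -d["R"].T@d["t"], d["R"].T@np.r_[q,1]
def onz(d,uv,z):
    o,v=ray(d,uv); return o+v*(z-o[2])/v[2]
def tri(obs):
    A=np.zeros((3,3));b=np.zeros(3)
    for d,uv in obs:
        o,v=ray(d,uv);v=v/np.linalg.norm(v);P=np.eye(3)-np.outer(v,v);A+=P;b+=P@o
    X=np.linalg.solve(A,b); return X,[np.linalg.norm(proj(d,X)-uv) for d,uv in obs]
def proj(d,X):
    c=d["R"]@np.asarray(X,float)+d["t"]; q=c[:2]/c[2]; q=q*(1+d["k1"]*(q@q))
    return np.array([d["fx"]*q[0]+d["cx"],d["fy"]*q[1]+d["cy"]])
def blobs(d,name,roi,sat=110):
    im=cv2.cvtColor(d["img"],cv2.COLOR_RGB2HSV).astype(int); H,S,V=im[...,0],im[...,1],im[...,2]
    m={"white":(S<60)&(V>140),"yellow":(H>20)&(H<35)&(S>sat)&(V>90),"red":((H<8)|(H>172))&(S>sat)&(V>80),"orange":(H>4)&(H<20)&(S>140)&(V>110),"blue":(H>105)&(H<125)&(S>100)}[name]
    k=np.zeros_like(m);x0,y0,x1,y1=roi;k[y0:y1,x0:x1]=1
    n,l,s,c=cv2.connectedComponentsWithStats((m&k).astype(np.uint8))
    return [(int(s[i,4]),s[i,:4].tolist(),c[i].round(2)) for i in np.argsort(-s[:,4]) if i and s[i,4]>3]
def crop(d,roi,f,save):
    x0,y0,x1,y1=roi;cv2.imwrite(save,cv2.resize(d["img"][y0:y1,x0:x1,::-1],None,fx=f,fy=f,interpolation=cv2.INTER_CUBIC))
def tool(dw):  # world shift -> tool axes now
    o=get_obs(); return Ro.from_rotvec(o["orientation"]).inv().apply(dw)
def st():
    o=get_obs(); return o
E
python3 - <<'E'
from h import *
s=grab("side");t=grab("top")
a=cv2.resize(s["img"][155:225,195:325,::-1],None,fx=6,fy=6,interpolation=cv2.INTER_CUBIC)
cv2.imwrite("pics/c1.png",a)
crop(t,(230,130,360,230),6,"pics/c2.png")
for n in("white","yellow","red"): print(n,blobs(s,n,(140,225,215,280))[:3],blobs(t,n,(146,158,198,216))[:3])
print("orange",blobs(s,"orange",(295,150,325,190)),blobs(t,"orange",(330,205,365,235)))
E
```

```text
white [(95, [156, 246, 13, 12], array([161.47, 250.89])), (14, [140, 225, 6, 4], array([141.71, 225.93])), (9, [180, 266, 6, 3], array([182.56, 267.22]))] [(94, [154, 166, 11, 11], array([158.98, 171.33])), (15, [149, 194, 5, 11], array([150.67, 199.13])), (10, [183, 170, 9, 3], array([186.8, 170.5]))]
yellow [(47, [182, 231, 10, 7], array([186.77, 233.81]))] [(49, [184, 171, 8, 8], array([187.49, 174.76]))]
red [(54, [181, 260, 10, 7], array([185.11, 262.89]))] [(51, [151, 195, 9, 8], array([155.  , 198.57]))]
orange [(16, [306, 156, 4, 5], array([307.38, 158.25]))] [(26, [347, 215, 6, 6], array([349.58, 217.5 ]))]
```

View pics/c1.png

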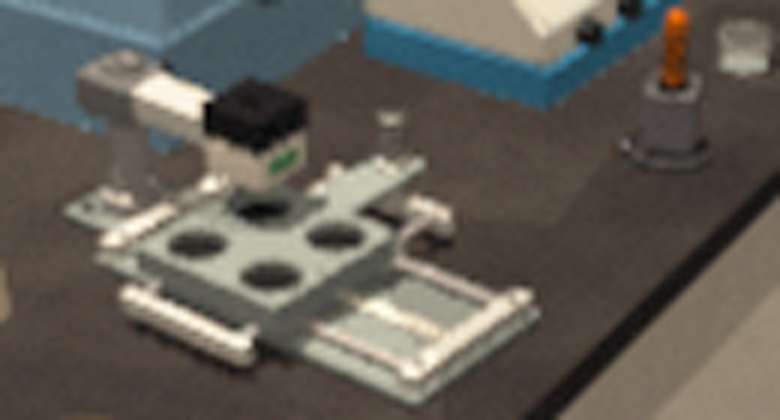

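View pics/c2.png

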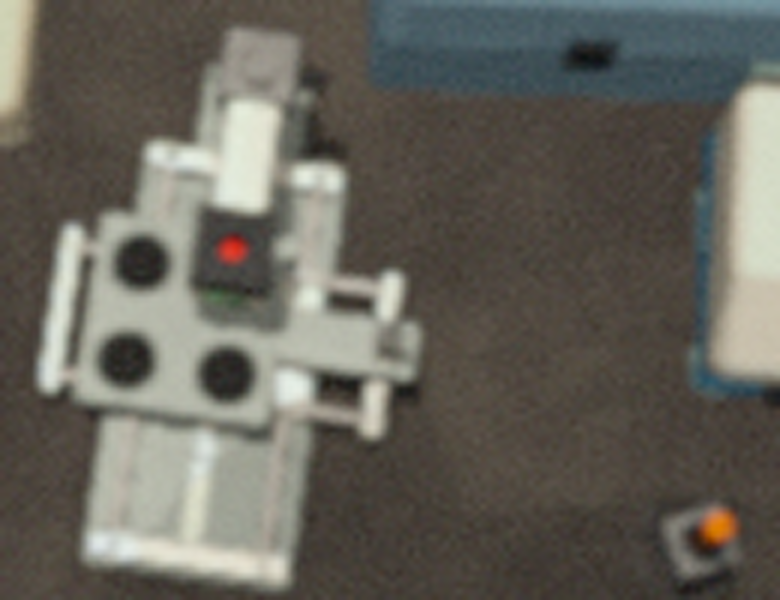

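```bash
cat > fit.py <<'E'
from h import *
from scipy.optimize import least_squares
s=grab("side");t=grab("top")
S=lambda x,y:np.array([(x+.5)/6-.5+195,(y+.5)/6-.5+155]); T=lambda x,y:np.array([(x+.5)/6-.5+230,(y+.5)/6-.5+130])
P={1:(-30,30),2:(-30,-30),3:(30,30)}
ts={1:T(127,358),2:T(227,374),3:T(141,262)}; ss={1:S(270,276),2:S(335,236),3:S(197,242)}
for i in P: print("pocket rim",i,tri([(s,ss[i]),(t,ts[i])]))
def w(p,x,y,z): c,n=np.cos(p[2]),np.sin(p[2]); return [p[0]+c*x-n*y,p[1]+n*x+c*y,z]
def res(p):
    r=[]
    for i,(x,y) in P.items():
        X=w(p,p[3]-100+x,p[4]+y,44); r+=[proj(t,X)-ts[i],proj(s,X)-ss[i]]
    r.append(proj(t,w(p,0,0,117))-T(232,249)); return np.concatenate(r)
f=least_squares(res,[500,0,0,60,0]); p=f.x; print("reader",p.round(3)); print(f.fun.round(2))
for nm,q in {"knobtop":(p[3]-100,p[4]-121,82),"bedFL":(-175,62,20),"bedFR":(-175,-62,20),"pillar":(113,0,120)}.items():
    X=w(p,*q); print(nm,np.round(X,1),((proj(s,X)-[195,155]+.5)*6-.5).round(),((proj(t,X)-[230,130]+.5)*6-.5).round())
print("stylus top",tri([(s,S(677,14)),(t,T(717,524))]),onz(t,T(717,524),104))
print("stand foot side",onz(s,S(668,148),0)," cup",onz(s,S(744,60),12))
for n,a,b in(("white",(161.47,250),(158.98,171.33)),("yellow",(186.77,233.81),(187.49,174.76)),("red",(185.11,262.89),(155,198.57))):
    print(n,tri([(s,np.array(a)),(t,np.array(b))]),onz(t,b,19.5).round(1),onz(s,a,19.5).round(1))
E
python3 fit.py
```

```text
pocket rim 1 (array([499.82096513,  -3.89570734,  45.42629194]), [np.float64(0.02897620750630933), np.float64(0.02929064959202461)])
pocket rim 2 (array([492.49211653, -63.18245311,  45.86009166]), [np.float64(0.004332837734666487), np.float64(0.0045054592477449355)])
pocket rim 3 (array([558.09595869,  -9.78692226,  47.68042042]), [np.float64(0.004830948398559787), np.float64(0.004957354532232786)])
reader [ 5.50096e+02 -6.22400e+01 -1.14000e-01  7.36250e+01  2.19830e+01]
[ 0.09  0.06 -0.02  0.29  0.16 -0.08 -0.05  0.32  0.36 -0.15 -0.09  0.61
  0.    0.  ]
knobtop [ 512.6 -157.6   82. ] [390. 115.] [393. 333.]
bedFL [383.3  19.3  20. ] [415. 388.] [ 80. 558.]
bedFR [ 369.2 -103.8   20. ] [542. 299.] [288. 590.]
pillar [662.4 -75.1 120. ] [121.  55.] [261.  60.]
stylus top (array([ 403.4770619 , -339.63457222,  107.25778484]), [np.float64(0.24121938321600675), np.float64(0.28578270381349863)]) [ 404.88647364 -339.93791922  104.        ]
stand foot side [ 407.76088076 -350.00001584    0.        ]  cup [ 412.5554645  -479.61581131   12.        ]
white (array([558.67721226, 331.99128691,  21.70845518]), [np.float64(0.07957806847841917), np.float64(0.06719535560649335)]) [559.  332.4  19.5] [561.2 330.2  19.5]
yellow (array([549.15485321, 227.31759118,  22.33772292]), [np.float64(0.1517344365074344), np.float64(0.13609177609724765)]) [550.3 228.1  19.5] [551.5 224.4  19.5]
red (array([457.55252363, 337.81026156,  20.85520468]), [np.float64(0.05592608786648623), np.float64(0.04589890867099306)]) [457.9 338.2  19.5] [458.6 336.6  19.5]
```

Three tiles are present (white, yellow, red) and black is missing. The heights agree to within about 2–3 mm. The carrier sits at about x_slide 74 and y_slide +22. First I'll turn the tool to line up with the reader.

Careful with the scale: shifts go in shares of 0.4 m and turns go in shares of pi rad. That gives: 0.104 rad / 3.1416 = 0.0331.

```bash
echo '[[[0,0,0],[0,0,0.0331]],[[0,0,0],[0,0,0.0331]],[[0,0,0],[0,0,0.0331]],[[0,0,0],[0,0,0.0331]],[[0,0,0],[0,0,0.0331]]]' | python3 jog.py 60
cat >> h.py <<'E'
def yaw():
    o=get_obs(); x=Ro.from_rotvec(o["orientation"]).as_matrix()[:,0]; return np.arctan2(x[1],x[0])
def go(X):
    o=get_obs(); d=np.array(X)-o["ee_pos"]; print("ee",o["ee_pos"].round(1),"yaw",round(yaw(),4),"tool shift",tool(d).round(1))
E
python3 - <<'E'
from h import *
go([512.6,-157.6,150])
# dark pockets, averaged
for n,roi in(("top",(240,165,285,202)),("side",(215,185,262,208))):
    g=np.mean([grab(n)["img"].mean(2) for _ in range(4)],0); x0,y0,x1,y1=roi
    np.save(f"{n}.npy",g); m=(g<75).astype(np.uint8)[y0:y1,x0:x1]
    k,l,s,c=cv2.connectedComponentsWithStats(m)
    for i in range(1,k):
        if s[i,4]>5:
            w=(l==i)*(110-g[y0:y1,x0:x1]); yy,xx=np.mgrid[y0:y1,x0:x1]; print(n,s[i].tolist(),((w*xx).sum()/w.sum()).round(2),((w*yy).sum()/w.sum()).round(2))
E
```

```text
t: 0.72
ee_pos: [250.2, -572.7, 239.6]
orientation: [-3.136, 0.178, 0.0]
ft_force: [0.2, 0.1, -0.7]
width: 60.6
grasp_force: 0.0
ee [ 250.2 -572.7  239.6] yaw -0.1133 tool shift [ 213.8 -442.1   89.7]
top [0, 0, 6, 2, 8] 242.43 165.25
top [23, 0, 12, 16, 129] 268.83 172.88
top [10, 5, 8, 8, 51] 253.2 173.33
top [7, 21, 8, 8, 52] 250.58 189.52
top [24, 23, 8, 9, 54] 267.37 192.0
top [43, 27, 2, 4, 8] 283.58 193.55
top [0, 30, 7, 7, 31] 242.46 198.83
side [18, 2, 10, 5, 37] 237.83 189.36
side [40, 4, 7, 4, 12] 258.33 190.61
side [9, 9, 8, 4, 21] 227.25 195.6
side [32, 8, 8, 3, 21] 250.45 194.25
side [21, 14, 8, 4, 24] 239.48 200.87
side [39, 15, 8, 3, 12] 257.69 201.09
side [7, 18, 9, 5, 12] 226.04 205.21
side [33, 20, 4, 3, 6] 249.31 206.01
```

Scaled: -35 mm / 400 = -0.0875, 17 mm / 400 = 0.0425.

```bash
echo '[[[0.0425,-0.0875,0.0125],[0,0,0]],[[0.0425,-0.0875,0.0125],[0,0,0]],[[0.0425,-0.0875,0.0125],[0,0,0]],[[0.0425,-0.0875,0.0125],[0,0,0]],[[0.0425,-0.0875,0.0125],[0,0,0]]]' | python3 jog.py >/dev/null; echo '[[[0.0425,-0.0875,0.0125],[0,0,0]],[[0.0425,-0.0875,0.0125],[0,0,0]],[[0.0425,-0.0875,0.0125],[0,0,0]],[[0.0425,-0.0875,0.0125],[0,0,0]],[[0.0425,-0.0875,0.0125],[0,0,0]]]' | python3 jog.py 40; echo '[[[0.0425,-0.0875,0.02],[0,0,0]],[[0.0425,-0.0875,0.02],[0,0,0]],[[0.025,-0.055,0.02],[0,0,0]],[[0,0,0],[0,0,0]]]' | python3 jog.py; python3 -c "
from h import *
go([512.6,-157.6,66])"
```

```text
t: 1.95
ee_pos: [457.8, -241.5, 189.7]
orientation: [3.137, -0.168, 0.001]
ft_force: [0.5, -1.1, -0.2]
width: 40.0
grasp_force: 0.0
t: 2.28
ee_pos: [512.0, -152.8, 164.5]
orientation: [-3.136, 0.162, 0.001]
ft_force: [0.0, 0.8, -0.1]
width: 39.9
grasp_force: 0.0
ee [ 512.  -152.8  164.5] yaw -0.1031 tool shift [ 1.2  4.8 98.5]
```

Scaled: 30 mm / 400 = 0.075, 25 mm / 400 = 0.0625.

```bash
echo '[[[0.0025,0.0125,0.075],[0,0,0]],[[0,0,0.075],[0,0,0]],[[0,0,0.0625],[0,0,0]],[[0,0,0.03],[0,0,0]],[[0,0,0],[0,0,0]]]' | python3 jog.py; python3 -c "
from h import *
go([512.6,-157.6,66])
d=grab('side'); a=cv2.resize(d['img'][145:225,195:325,::-1],None,fx=6,fy=6,interpolation=cv2.INTER_CUBIC); cv2.imwrite('pics/k1.png',a)"
```

```text
t: 2.7
ee_pos: [509.2, -161.5, 66.5]
orientation: [-3.136, 0.17, 0.007]
ft_force: [0.1, -0.5, 0.8]
width: 40.0
grasp_force: 0.0
ee [ 509.2 -161.5   66.5] yaw -0.1082 tool shift [ 2.9 -4.3  0.5]
```

View pics/k1.png

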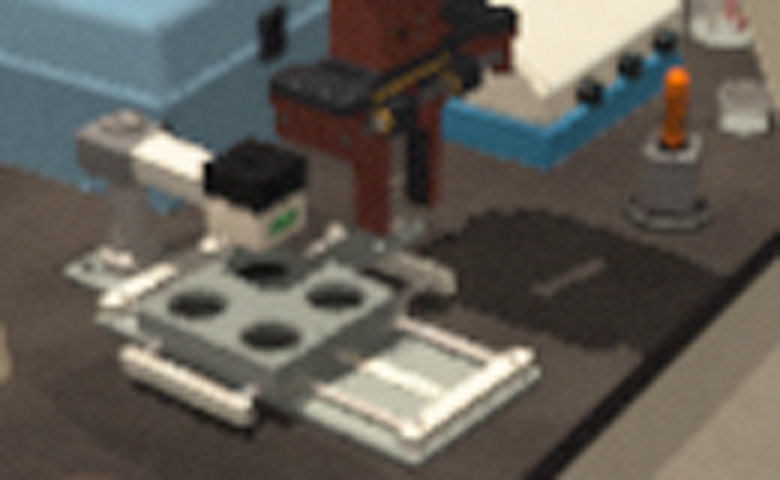

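The knob stands between the fingers at crop (400,215), beside the head, and the fingertips are just above the wing. Closing on it.

Scaled: -10 mm / 400 = -0.025, -8 mm / 400 = -0.02.

```bash
echo '[[[0,0,0],[0,0,0]],[[0,0,0],[0,0,0]],[[0,0,0],[0,0,0]],[[0,0,0],[0,0,0]],[[0,0,0],[0,0,0]]]' | python3 jog.py 0; python3 -c "
from h import *
go([512.6,-157.6,66])"; echo '[[[-0.02,0,0],[0,0,0]],[[-0.025,0,0],[0,0,0]],[[-0.025,0,0],[0,0,0]],[[-0.025,0,0],[0,0,0]],[[0,0,0],[0,0,0]]]' | python3 jog.py; echo '[[[-0.025,0.0125,0],[0,0,0]],[[-0.025,0.0125,0],[0,0,0]],[[-0.0125,0.0125,0],[0,0,0]],[[0,0.0075,0],[0,0,0]],[[0,0,0],[0,0,0]]]' | python3 jog.py
```

```text
t: 3.17
ee_pos: [511.9, -161.7, 69.8]
orientation: [3.137, -0.17, 0.003]
ft_force: [-0.6, 0.4, 6.0]
width: 15.0
grasp_force: 30.0
ee [ 511.9 -161.7   69.8] yaw -0.1082 tool shift [ 0.2 -4.1  3.8]
t: 3.58
ee_pos: [471.6, -157.2, 69.7]
orientation: [3.137, -0.17, -0.0]
ft_force: [-1.5, 1.9, 12.2]
width: 14.7
grasp_force: 30.0
t: 4.0
ee_pos: [445.7, -173.2, 69.7]
orientation: [3.136, -0.17, 0.001]
ft_force: [-2.2, -0.8, 13.2]
width: 14.7
grasp_force: 30.0
```

Scaled: -4 mm / 400 = -0.01, -3 mm / 400 = -0.0075.

```bash
echo '[[[0,0,-0.01],[0,0,0]],[[-0.0075,0,0],[0,0,0]],[[-0.0075,0,0],[0,0,0]],[[-0.0075,0,0],[0,0,0]],[[0,0,0],[0,0,0]]]' | python3 jog.py;echo '[[[-0.0075,0,0],[0,0,0]],[[0,0,0],[0,0,0]]]' | python3 jog.py; echo '[[[-0.0075,0,0],[0,0,0]],[[0,0,0],[0,0,0]]]' | python3 jog.py;echo '[[[-0.0075,0,0],[0,0,0]],[[0,0,0],[0,0,0]]]' | python3 jog.py
```

```text
t: 4.42
ee_pos: [437.5, -171.6, 71.7]
orientation: [3.137, -0.17, 0.002]
ft_force: [7.6, -0.9, -26.2]
width: 15.0
grasp_force: 30.0
t: 4.58
ee_pos: [436.7, -171.8, 72.1]
orientation: [3.136, -0.17, 0.008]
ft_force: [12.6, -1.0, -28.5]
width: 14.5
grasp_force: 30.0
t: 4.75
ee_pos: [435.5, -172.1, 72.6]
orientation: [3.135, -0.17, 0.014]
ft_force: [16.5, -1.2, -28.0]
width: 14.9
grasp_force: 30.0
t: 4.92
ee_pos: [433.8, -172.3, 73.1]
orientation: [3.134, -0.17, 0.018]
ft_force: [19.3, -0.9, -25.2]
width: 14.9
grasp_force: 30.0
```

Scaled: 6 mm / 400 = 0.015, 2 mm / 400 = 0.005.

```bash
echo '[[[0.015,0,0.005],[0,0,0]],[[0,0,0],[0,0,0]],[[0,0,0],[0,0,0]],[[0,0,0],[0,0,0]]]' | python3 jog.py; echo '[[[0,0,0],[0,0,0]],[[0,0,0],[0,0,0]],[[0,0,0],[0,0,0]]]' | python3 jog.py 40; python3 -c "
from h import *
go([438,-172,68])"; echo '[[[0,0,-0.075],[0,0,0]],[[0,0,-0.1],[0,0,0]],[[0,-0.05,-0.1],[0,0,0]],[[0,0.1,-0.1],[0,0,0]],[[0,0.1,0],[0,0,0]]]' | python3 jog.py 40;  echo '[[[-0.05,0.1,0],[0,0,0]],[[0,0.1,0],[0,0,0]],[[0,0.1,0],[0,0,0]],[[0,0,0],[0,0,0]]]' | python3 jog.py 50
cat > pk.py <<'E'
from h import *
from scipy.optimize import least_squares
def avg(n,k=4):
    d=grab(n); d["img"]=np.mean([d["img"]]+[grab(n)["img"] for _ in range(k-1)],0).astype(np.uint8); return d
def dark(d,roi,thr=75,lo=15):
    g=d["img"].astype(float).mean(2); x0,y0,x1,y1=roi; m=(g<thr).astype(np.uint8)[y0:y1,x0:x1]; yy,xx=np.mgrid[y0:y1,x0:x1]
    k,l,s,c=cv2.connectedComponentsWithStats(m); r=[]
    for i in range(1,k):
        if s[i,4]>=lo:
            M=cv2.dilate((l==i).astype(np.uint8),np.ones((3,3)))*np.clip(125-g[y0:y1,x0:x1],0,None); r.append((s[i,4],((M*xx).sum()/M.sum()).round(2),((M*yy).sum()/M.sum()).round(2)))
    return r
if __name__=="__main__":
    s=avg("side");t=avg("top"); np.save("s.npy",s["img"]);np.save("t.npy",t["img"])
    a=[cv2.resize(d["img"][y:y+60,x:x+100,::-1],(800,480),interpolation=cv2.INTER_CUBIC)[:295] for d,x,y in((s,205,180),(t,230,175))]
    cv2.imwrite("pics/pk.png",np.vstack(a))
    print("side",dark(s,(200,180,290,225),75,8)); print("top",dark(t,(235,170,290,225)))
E
python3 pk.py
```

```text
t: 5.25
ee_pos: [436.8, -172.4, 72.6]
orientation: [3.135, -0.169, 0.008]
ft_force: [1.1, -1.9, 11.8]
width: 14.9
grasp_force: 30.0
t: 5.5
ee_pos: [434.2, -171.2, 70.9]
orientation: [-3.137, 0.17, 0.0]
ft_force: [0.0, 0.5, -0.6]
width: 30.9
grasp_force: 0.0
ee [ 434.2 -171.2   70.9] yaw -0.1081 tool shift [3.9 0.4 2.9]
t: 5.92
ee_pos: [432.1, -220.9, 212.9]
orientation: [3.134, -0.16, 0.012]
ft_force: [1.6, 0.1, -0.3]
width: 39.9
grasp_force: 0.0
t: 6.25
ee_pos: [397.4, -342.1, 207.9]
orientation: [3.134, -0.176, 0.003]
ft_force: [-0.1, 0.0, -0.1]
width: 50.2
grasp_force: 0.0
side [(np.int32(250), np.float64(257.85), np.float64(183.88)), (np.int32(1355), np.float64(247.09), np.float64(211.6)), (np.int32(54), np.float64(204.72), np.float64(191.49)), (np.int32(23), np.float64(256.3), np.float64(192.66)), (np.int32(26), np.float64(269.01), np.float64(197.88)), (np.int32(25), np.float64(245.66), np.float64(199.27)), (np.int32(29), np.float64(258.59), np.float64(204.77))]
top [(np.int32(218), np.float64(242.0), np.float64(178.34)), (np.int32(83), np.float64(268.51), np.float64(174.77)), (np.int32(29), np.float64(287.51), np.float64(175.66)), (np.int32(55), np.float64(256.26), np.float64(193.25)), (np.int32(22), np.float64(286.77), np.float64(190.71)), (np.int32(110), np.float64(242.55), np.float64(200.44)), (np.int32(53), np.float64(273.16), np.float64(195.76)), (np.int32(18), np.float64(285.14), np.float64(198.87)), (np.int32(58), np.float64(253.77), np.float64(209.69)), (np.int32(59), np.float64(270.66), np.float64(212.17)), (np.int32(33), np.float64(283.19), np.float64(213.32)), (np.int32(92), np.float64(239.16), np.float64(218.71)), (np.int32(45), np.float64(282.81), np.float64(221.97))]
```

View pics/pk.png

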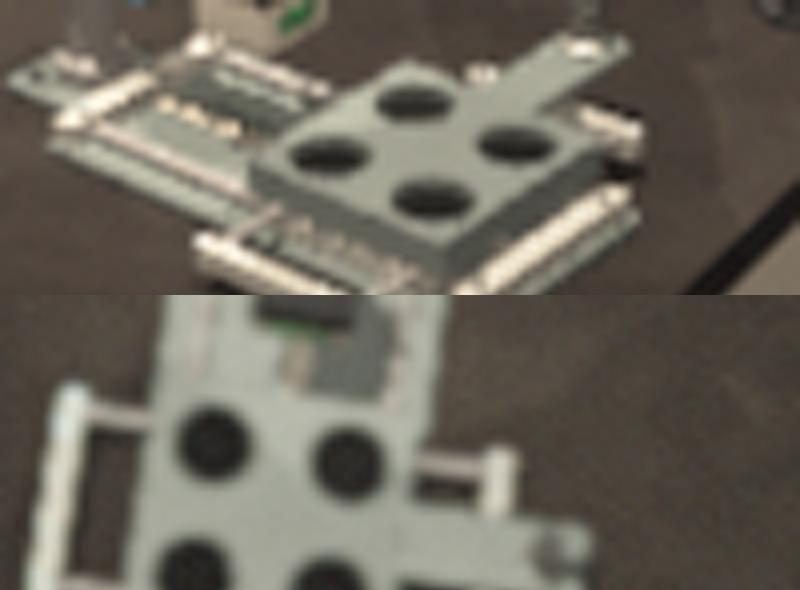

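The carrier is at its front stop with all four pockets dark and empty. In the top view they lie at (256,193), (273,196), (254,210) and (271,212). The knob is to the right. Now I'll fit its pose.

```bash
python3 - <<'E'
from h import *
from scipy.optimize import least_squares
s=grab("side");t=grab("top")
P={1:(-30,30),2:(-30,-30),3:(30,30),4:(30,-30)}
T={3:(256.26,193.25),4:(273.16,195.76),1:(253.77,209.69),2:(270.66,212.17)}
S={1:(258.59,204.77),2:(269.01,197.88),3:(245.66,199.27),4:(256.3,192.66)}
def w(p,x,y,z): c,n=np.cos(p[2]),np.sin(p[2]); return [p[0]+c*x-n*y,p[1]+n*x+c*y,z]
for nm,cams in(("top",[(t,T)]),("side",[(s,S)]),("both",[(t,T),(s,S)])):
    f=least_squares(lambda p:np.concatenate([proj(d,w(p,*P[i],44))-D[i] for d,D in cams for i in P]),[450,-50,-.1])
    p=f.x; print(nm,"carrier",p.round(3),"rms",np.sqrt((f.fun**2).mean()).round(2),"knob",np.round(w(p,0,-121,68),1),"reader0 (sy=0)",np.round(w(p,100,0,0),1))
b=onz(t,(268.67,171.4),117); print("button top view",b.round(1))
print("stand top sq",onz(t,((702.5)/6-.5+230,(542.5)/6-.5+130),50).round(1), "stylus now", blobs(s,"orange",(295,150,325,190)),blobs(t,"orange",(330,205,365,235)))
E
```

```text
top carrier [ 4.53551e+02 -5.06000e+01 -1.11000e-01] rms 0.06 knob [ 440.1 -170.8   68. ] reader0 (sy=0) [552.9 -61.7   0. ]
side carrier [ 4.5457e+02 -5.1602e+01 -1.1400e-01] rms 0.03 knob [ 440.8 -171.8   68. ] reader0 (sy=0) [553.9 -63.    0. ]
both carrier [ 4.53839e+02 -5.07580e+01 -1.13000e-01] rms 0.1 knob [ 440.3 -171.    68. ] reader0 (sy=0) [553.2 -62.    0. ]
button top view [549.  -63.7 117. ]
stand top sq [ 402.7 -342.2   50. ] stylus now [(14, [306, 157, 4, 4], array([307.71, 158.5 ])), (4, [306, 167, 3, 2], array([306.75, 167.5 ]))] []
```

Scaled: -40 mm / 400 = -0.1, 10 mm / 400 = 0.025.

```bash
echo '[[[0.025,-0.1,0],[0,0,0]],[[0.025,-0.1,0],[0,0,0]],[[0.025,-0.1,0],[0,0,0]],[[0.025,-0.1,0],[0,0,0]],[[0.025,-0.1,0],[0,0,0]]]' | python3 jog.py 50 >/dev/null;  echo '[[[0,-0.1,0],[0,0,0]],[[0,-0.1,0],[0,0,0]],[[0,-0.1,0],[0,0,0]],[[0,-0.1,0],[0,0,0]],[[0,-0.1,0],[0,0,0]]]' | python3 jog.py>/dev/null;  echo '[[[0,-0.1,0],[0,0,0]],[[0,-0.1,0],[0,0,0]],[[0,-0.1,0],[0,0,0]],[[0,-0.1,0],[0,0,0]],[[0,-0.1,0],[0,0,0]]]' | python3 jog.py ; echo '[[[0,0,0],[0,0,0]]]' | python3 jog.py>/dev/null; python3 -c "
from h import *
o=st();print(o['qpos'].round(2));go([559,332.4,110])
t=grab('top');s=grab('side')
for n in('white','yellow','red'):
    print(n,[onz(t,b[2],19.5).round(1) for b in blobs(t,n,(146,158,198,216))[:2]],[onz(s,b[2],19.5).round(1) for b in blobs(s,n,(140,225,215,280))[:1]])"
```

```text
t: 8.0
ee_pos: [511.9, 257.2, 207.6]
orientation: [-3.137, 0.168, -0.0]
ft_force: [1.5, 0.0, -0.7]
width: 49.7
grasp_force: 0.0
[0.45 0.39 1.77 0.   0.98 2.12]
ee [513.  261.3 207.9] yaw -0.1031 tool shift [ 38.2 -75.1  98.2]
white [array([495. , 308.1,  19.5])] [array([556.8, 334.4,  19.5])]
yellow [array([548.5, 221. ,  19.5])] [array([551.7, 225.2,  19.5])]
red [] [array([458.7, 336.5,  19.5])]
```

Scaled: -38 mm / 400 = -0.095, -37 mm / 400 = -0.0925, -0.125 rad / 3.1416 = -0.0398.

```bash
echo '[[[0.0475,-0.095,0.05],[0,0,0]],[[0.0475,-0.0925,0.075],[0,0,0]],[[0,0,0.075],[0,0,-0.0398]],[[0,0,0],[0,0,-0.0398]],[[0,0,0],[0,0,-0.0398]]]' | python3 jog.py 56 >/dev/null;  echo '[[[0,0,0],[0,0,-0.0398]],[[0,0,0],[0,0,-0.0398]],[[0,0,0],[0,0,-0.0398]],[[0,0,0],[0,0,-0.0398]],[[0,0,0],[0,0,-0.0398]]]' | python3 jog.py>/dev/null;  echo '[[[0,0,0],[0,0,-0.0398]],[[0,0,0],[0,0,-0.0398]],[[0,0,0],[0,0,0]],[[0,0,0],[0,0,0]]]' | python3 jog.py; python3 -c "
from h import *
o=st();print(o['qpos'].round(2));go([559,332.4,28.5])
s=grab('side');b=blobs(s,'white',(140,225,215,280))[:1];print(b,onz(s,b[0][2],19.5)); crop(s,(120,190,240,280),6,'pics/w1.png')"
```

```text
t: 9.35
ee_pos: [551.3, 313.4, 135.3]
orientation: [2.647, 1.691, -0.001]
ft_force: [0.2, -0.0, -0.4]
width: 56.1
grasp_force: 0.0
[ 0.5   0.56  1.67 -0.    0.91  0.93]
ee [551.3 313.4 135.3] yaw 1.1369 tool shift [ 20.5  -1.  106.8]
[(97, [156, 246, 12, 12], array([161.41, 251.02]))] [557.74877761 333.91607082  19.5       ]
```

View pics/w1.png

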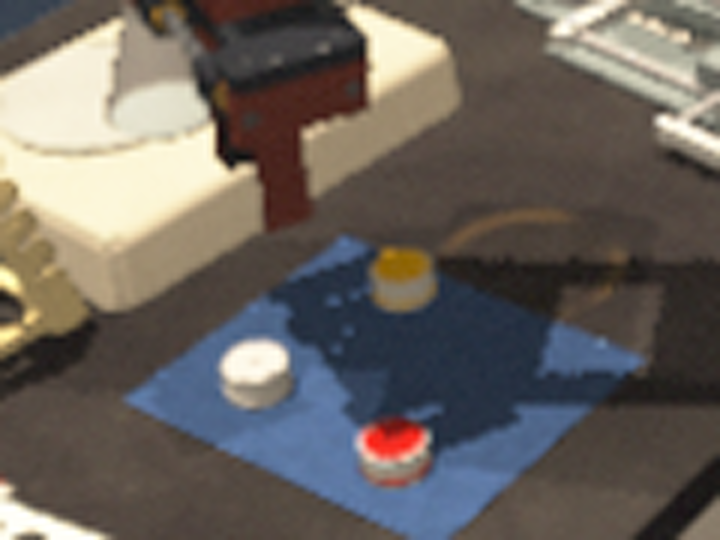

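The white tile is at crop (255,360), clear of the fingers, and none of the tiles has moved. Descending for a first centring grip, then turning back and gripping again.

Scaled: 30 mm / 400 = 0.075, 25 mm / 400 = 0.0625.

```bash
echo '[[[0.025,0,0.075],[0,0,0]],[[0.0263,-0.0025,0.075],[0,0,0]],[[0,0,0.0625],[0,0,0]],[[0,0,0.05],[0,0,0]],[[0,0,0],[0,0,0]]]' | python3 jog.py 56; python3 -c "
from h import *
go([559,332.4,28.5])"
```

```text
t: 9.82
ee_pos: [556.3, 331.9, 26.0]
orientation: [-2.646, -1.694, 0.011]
ft_force: [-1.8, -0.5, -1.2]
width: 55.9
grasp_force: 0.0
ee [556.3 331.9  26. ] yaw 1.1389 tool shift [ 1.6  2.2 -2.5]
```

Careful with the scale: shifts go in shares of 0.4 m and turns go in shares of pi rad. That gives: -3 mm / 400 = -0.0075, 2 mm / 400 = 0.005.

```bash
echo '[[[0.0038,0.005,-0.0075],[0,0,0]],[[0,0,0],[0,0,0]]]' | python3 jog.py ; echo '[[[0,0,0],[0,0,0]],[[0,0,0],[0,0,0]],[[0,0,0],[0,0,0]],[[0,0,0],[0,0,0]]]' | python3 jog.py 24; python3 -c "
from h import *
go([559,332.4,28.5])"
```

```text
t: 9.98
ee_pos: [562.9, 334.6, 35.0]
orientation: [2.645, 1.696, 0.004]
ft_force: [-0.2, 0.4, 1.3]
width: 55.9
grasp_force: 0.0
t: 10.32
ee_pos: [561.9, 334.4, 34.2]
orientation: [2.643, 1.697, 0.002]
ft_force: [1.8, -0.5, 4.3]
width: 32.9
grasp_force: 22.0
ee [561.9 334.4  34.2] yaw 1.1416 tool shift [-3.  -1.8  5.7]
```

Scaled: 5.5 mm / 400 = 0.0138, 0.125 rad / 3.1416 = 0.0398.

```bash
echo '[[[0,0,0],[0,0,0]],[[0,0,0],[0,0,0]],[[0,0,0],[0,0,0]],[[0,0,0],[0,0,0]]]' | python3 jog.py 50 >/dev/null; echo '[[[0,0,0],[0,0,0.0398]],[[0,0,0],[0,0,0.0398]],[[0,0,0],[0,0,0.0398]],[[0,0,0],[0,0,0.0398]],[[0,0,0],[0,0,0.0398]]]' | python3 jog.py>/dev/null;  echo '[[[0,0,0],[0,0,0.0398]],[[0,0,0],[0,0,0.0398]],[[0,0,0],[0,0,0.0398]],[[0,0,0],[0,0,0.0398]],[[0,0,0],[0,0,0.0398]]]' | python3 jog.py>/dev/null;echo '[[[0,0,0.0138],[0,0,0]],[[0,0,0],[0,0,0]],[[0,0,0],[0,0,0]],[[0,0,0],[0,0,0]]]' | python3 jog.py ; echo '[[[0,0,0],[0,0,0]],[[0,0,0],[0,0,0]],[[0,0,0],[0,0,0]],[[0,0,0],[0,0,0]]]' | python3 jog.py 24; python3 -c "
from h import *
go([559,332.4,28.5])"
```

```text
t: 11.82
ee_pos: [561.3, 334.1, 27.5]
orientation: [3.137, -0.166, -0.001]
ft_force: [-0.4, -0.1, 1.1]
width: 50.1
grasp_force: 0.0
t: 12.15
ee_pos: [561.5, 334.2, 27.9]
orientation: [-3.137, 0.169, -0.0]
ft_force: [0.3, -0.5, 0.1]
width: 32.8
grasp_force: 30.0
ee [561.5 334.2  27.9] yaw -0.1077 tool shift [-2.3  2.1 -0.6]
```

Scaled: -40 mm / 400 = -0.1, -35 mm / 400 = -0.0875.

```bash
echo '[[[0,0,-0.0875],[0,0,0]],[[0,0,-0.1],[0,0,0]],[[-0.025,0.075,-0.05],[0,0,0]],[[-0.0125,0.1,0],[0,0,0]],[[-0.0125,0.1,0],[0,0,0]]]' | python3 jog.py >/dev/null; echo '[[[-0.01,0.1,0],[0,0,0]],[[-0.01,0.1,0],[0,0,0]],[[-0.01,0.1,0],[0,0,0]],[[-0.01,0.1,0],[0,0,0]],[[-0.01,0.1,0],[0,0,0]]]' | python3 jog.py >/dev/null; echo '[[[0,0.075,0],[0,0,0]],[[0,0,0.025],[0,0,0]],[[0,0,0],[0,0,0]],[[0,0,0],[0,0,0]]]' | python3 jog.py ; python3 -c "
from h import *
go([487,-24.8,72])"
```

```text
t: 13.32
ee_pos: [484.8, 0.7, 112.5]
orientation: [-3.137, 0.171, 0.001]
ft_force: [0.8, 1.3, -0.4]
width: 33.1
grasp_force: 30.0
ee [484.8   0.7 112.5] yaw -0.1088 tool shift [ 4.9 25.1 40.5]
```

Scaled: 25 mm / 400 = 0.0625, 20 mm / 400 = 0.05.

```bash
echo '[[[0.0125,0.0625,0],[0,0,0]],[[0,0,0.05],[0,0,0]],[[0,0,0.025],[0,0,0]],[[0,0,0],[0,0,0]],[[0,0,0],[0,0,0]]]' | python3 jog.py ; python3 -c "
from h import *
go([487,-24.8,72])
s=grab('side');t=grab('top')
a=[cv2.resize(d['img'][y:y+48,x:x+100,::-1],(800,384),interpolation=cv2.INTER_CUBIC)[:300] for d,x,y in((s,205,173),(t,220,180))]
cv2.imwrite('pics/p3.png',np.vstack(a))"
```

```text
t: 13.73
ee_pos: [486.8, -23.7, 82.3]
orientation: [-3.137, 0.167, 0.003]
ft_force: [-0.0, 0.4, -0.1]
width: 32.8
grasp_force: 30.0
ee [486.8 -23.7  82.3] yaw -0.1065 tool shift [ 0.4  1.1 10.3]
```

View pics/p3.png

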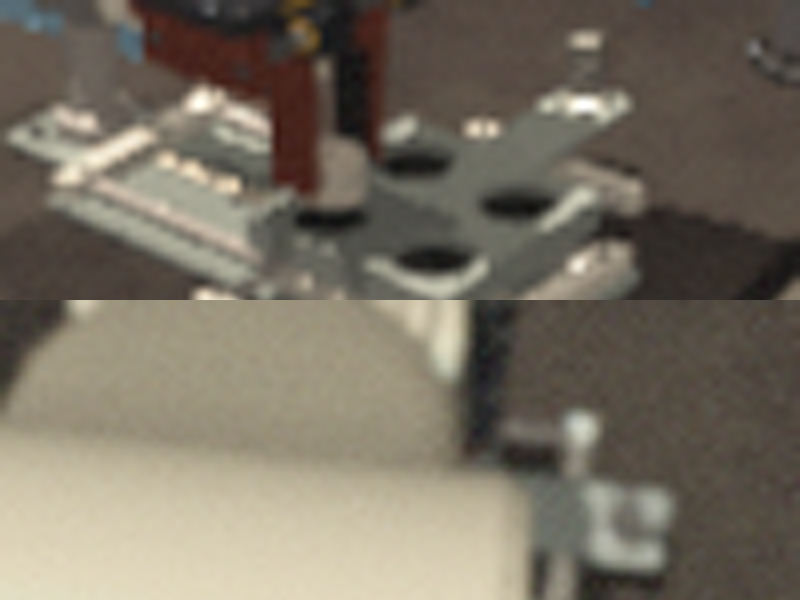

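The white tile hangs over the back left pocket (crop 335,200). The arm hides the top view. Lowering while watching the force.

Scaled: 5 mm / 400 = 0.0125, 1 mm / 400 = 0.0025.

```bash
echo '[[[0,0.0025,0.0125],[0,0,0]],[[0,0,0.0125],[0,0,0]],[[0,0,0],[0,0,0]],[[0,0,0],[0,0,0]]]' | python3 jog.py; echo '[[[0,0,0.0075],[0,0,0]],[[0,0,0.005],[0,0,0]],[[0,0,0],[0,0,0]]]' | python3 jog.py; echo '[[[0,0,0.005],[0,0,0]],[[0,0,0.005],[0,0,0]],[[0,0,0],[0,0,0]]]' | python3 jog.py
```

```text
t: 14.17
ee_pos: [486.9, -25.8, 72.5]
orientation: [-3.137, 0.17, 0.001]
ft_force: [0.5, 1.1, 0.5]
width: 33.0
grasp_force: 30.0
t: 14.42
ee_pos: [486.9, -25.9, 67.4]
orientation: [-3.137, 0.17, 0.001]
ft_force: [0.8, -0.4, -1.1]
width: 32.7
grasp_force: 30.0
t: 14.67
ee_pos: [487.0, -25.9, 63.4]
orientation: [3.137, -0.17, -0.001]
ft_force: [-0.6, 0.1, -0.7]
width: 33.0
grasp_force: 30.0
```

Scaled: 1 mm / 400 = 0.0025.

```bash
echo '[[[0,0,0.0025],[0,0,0]],[[0,0,0],[0,0,0]],[[0,0,0],[0,0,0]],[[0,0,0],[0,0,0]]]' | python3 jog.py 48; echo '[[[0,0,-0.0625],[0,0,0]],[[0,0,-0.0875],[0,0,0]],[[0,-0.05,-0.025],[0,0,0]],[[0.015,-0.1,0],[0,0,0]],[[0.015,-0.1,0],[0,0,0]]]' | python3 jog.py 56 >/dev/null; echo '[[[0.015,-0.1,0],[0,0,0]],[[0.015,-0.1,0],[0,0,0]],[[0.015,-0.1,0],[0,0,0]],[[0.015,-0.0925,0],[0,0,0]],[[0,0,0],[0,0,0]]]' | python3 jog.py >/dev/null;  echo '[[[0,0,0],[0,0,-0.0398]],[[0,0,0],[0,0,-0.0398]],[[0,0,0],[0,0,-0.0398]],[[0,0,0],[0,0,-0.0398]],[[0,0,0],[0,0,-0.0398]]]' | python3 jog.py >/dev/null;  echo '[[[0,0,0],[0,0,-0.0398]],[[0,0,0],[0,0,-0.0398]],[[0,0,0],[0,0,-0.0398]],[[0,0,0],[0,0,-0.0398]],[[0,0,0],[0,0,-0.0398]]]' | python3 jog.py >/dev/null; echo '[[[0,0,0],[0,0,0]],[[0,0,0],[0,0,0]]]' | python3 jog.py; python3 -c "
from h import *
s=grab('side');b=[blobs(s,n,(140,225,215,280))[:1] for n in('yellow','red')];print(b,[onz(s,x[0][2],19.5) for x in b])
d=blobs(s,'white',(235,190,265,210)); print(d)
go([551,227,28])"
```

```text
t: 15.0
ee_pos: [487.3, -25.9, 62.9]
orientation: [-3.137, 0.17, -0.0]
ft_force: [0.5, -1.0, 0.2]
width: 47.6
grasp_force: 0.0
t: 16.83
ee_pos: [550.5, 225.2, 132.7]
orientation: [-2.647, -1.692, 0.001]
ft_force: [-0.1, 0.8, 0.5]
width: 56.2
grasp_force: 0.0
[[(43, [182, 231, 10, 7], array([186.6 , 233.86]))], [(52, [181, 260, 9, 7], array([185.1 , 262.85]))]] [array([551.74240162, 224.9079642 ,  19.5       ]), array([458.71664897, 336.50462022,  19.5       ])]
[(374, [235, 190, 30, 20], array([250.26, 198.68])), (13, [241, 207, 7, 3], array([243.08, 208.31]))]
ee [550.6 225.3 132.8] yaw 1.1375 tool shift [  1.7  -0.3 104.8]
```

Scaled: 35 mm / 400 = 0.0875, 25 mm / 400 = 0.0625.

```bash
echo '[[[0.0025,0,0.0875],[0,0,0]],[[0,0,0.0875],[0,0,0]],[[0,0,0.0625],[0,0,0]],[[0,0,0.0225],[0,0,0]],[[0,0,0],[0,0,0]]]' | python3 jog.py >/dev/null; echo '[[[0,0,0],[0,0,0]],[[0,0,0],[0,0,0]]]' | python3 jog.py; echo '[[[0,0,0],[0,0,0]],[[0,0,0],[0,0,0]],[[0,0,0],[0,0,0]],[[0,0,0],[0,0,0]]]' | python3 jog.py 24
```

```text
t: 17.47
ee_pos: [552.3, 227.0, 30.3]
orientation: [2.644, 1.696, 0.004]
ft_force: [-0.5, 0.6, -0.1]
width: 56.1
grasp_force: 0.0
t: 17.8
ee_pos: [551.6, 226.8, 29.6]
orientation: [2.643, 1.697, 0.002]
ft_force: [0.7, -0.6, 4.1]
width: 32.9
grasp_force: 30.1
```

Scaled: -40 mm / 400 = -0.1, 1.5 mm / 400 = 0.0038, 0.125 rad / 3.1416 = 0.0398.

```bash
echo '[[[0,0,0],[0,0,0]],[[0,0,0],[0,0,0]],[[0,0,0],[0,0,0]],[[0,0,0],[0,0,0]]]' | python3 jog.py 50 >/dev/null; echo '[[[0,0,0],[0,0,0.0398]],[[0,0,0],[0,0,0.0398]],[[0,0,0],[0,0,0.0398]],[[0,0,0],[0,0,0.0398]],[[0,0,0],[0,0,0.0398]]]' | python3 jog.py>/dev/null;  echo '[[[0,0,0],[0,0,0.0398]],[[0,0,0],[0,0,0.0398]],[[0,0,0],[0,0,0.0398]],[[0,0,0],[0,0,0.0398]],[[0,0,0],[0,0,0.0398]]]' | python3 jog.py>/dev/null;echo '[[[0,0,0.0038],[0,0,0]],[[0,0,0],[0,0,0]],[[0,0,0],[0,0,0]]]' | python3 jog.py ; echo '[[[0,0,0],[0,0,0]],[[0,0,0],[0,0,0]],[[0,0,0],[0,0,0]],[[0,0,0],[0,0,0]]]' | python3 jog.py 24; echo '[[[0,0,-0.0875],[0,0,0]],[[0,0,-0.1],[0,0,0]],[[-0.0125,0.075,-0.05],[0,0,0]],[[-0.0125,0.1,0],[0,0,0]],[[-0.0125,0.1,0],[0,0,0]]]' | python3 jog.py >/dev/null; echo '[[[-0.0125,0.1,0],[0,0,0]],[[-0.0125,0.1,0],[0,0,0]],[[-0.0125,0.1,0],[0,0,0]],[[-0.0125,0.1,0],[0,0,0]],[[0,0.05,0],[0,0,0]]]' | python3 jog.py >/dev/null; echo '[[[0,0,0],[0,0,0]],[[0,0,0],[0,0,0]]]' | python3 jog.py ; python3 -c "
from h import *
go([480.3,-85.2,82])"
```

```text
t: 19.22
ee_pos: [551.0, 226.6, 27.1]
orientation: [3.137, -0.164, -0.001]
ft_force: [-0.9, 1.0, 0.1]
width: 50.3
grasp_force: 0.0
t: 19.55
ee_pos: [551.1, 226.6, 27.3]
orientation: [3.137, -0.169, 0.0]
ft_force: [0.0, -0.2, -0.3]
width: 32.9
grasp_force: 30.0
t: 20.55
ee_pos: [485.0, -58.7, 122.4]
orientation: [-3.137, 0.174, -0.001]
ft_force: [0.4, -0.7, -1.0]
width: 32.9
grasp_force: 30.0
ee [485.  -58.7 122.4] yaw -0.1107 tool shift [-1.7 26.8 40.4]
```

Scaled: 30 mm / 400 = 0.075, 26.8 mm / 400 = 0.067.

```bash
echo '[[[-0.0043,0.067,0],[0,0,0]],[[0,0,0.075],[0,0,0]],[[0,0,0.025],[0,0,0]],[[0,0,0],[0,0,0]],[[0,0,0],[0,0,0]]]' | python3 jog.py>/dev/null; echo '[[[0,0,0],[0,0,0]]]' | python3 jog.py;  python3 -c "
from h import *
go([480.3,-85.2,72])"
```

```text
t: 21.05
ee_pos: [480.9, -83.4, 82.7]
orientation: [-3.137, 0.167, -0.0]
ft_force: [0.0, 0.2, -0.0]
width: 33.0
grasp_force: 30.0
ee [480.9 -83.4  82.7] yaw -0.1067 tool shift [-0.4  1.8 10.7]
```

Scaled: 6 mm / 400 = 0.015, 5 mm / 400 = 0.0125.

```bash
echo '[[[-0.001,0.0045,0.0125],[0,0,0]],[[0,0,0.015],[0,0,0]],[[0,0,0],[0,0,0]],[[0,0,0],[0,0,0]]]' | python3 jog.py; echo '[[[0,0,0.005],[0,0,0]],[[0,0,0.005],[0,0,0]],[[0,0,0],[0,0,0]]]' | python3 jog.py; echo '[[[0,0,0.005],[0,0,0]],[[0,0,0.005],[0,0,0]],[[0,0,0],[0,0,0]]]' | python3 jog.py
```

```text
t: 21.38
ee_pos: [479.6, -86.0, 71.1]
orientation: [-3.137, 0.17, 0.001]
ft_force: [-0.3, 0.0, -0.7]
width: 33.0
grasp_force: 30.0
t: 21.63
ee_pos: [479.7, -86.1, 67.0]
orientation: [-3.137, 0.17, 0.0]
ft_force: [-0.0, -0.9, -0.7]
width: 32.7
grasp_force: 30.0
t: 21.88
ee_pos: [479.7, -86.1, 63.0]
orientation: [-3.137, 0.17, 0.001]
ft_force: [0.2, 0.3, -0.7]
width: 33.2
grasp_force: 30.0
```

Yellow is in. Releasing it and going for red.

Scaled: 1 mm / 400 = 0.0025.

```bash
echo '[[[0,0,0.0025],[0,0,0]],[[0,0,0],[0,0,0]],[[0,0,0],[0,0,0]],[[0,0,0],[0,0,0]]]' | python3 jog.py 46; echo '[[[0,0,-0.0625],[0,0,0]],[[0,0,-0.0875],[0,0,0]],[[0,-0.05,-0.025],[0,0,0]],[[-0.015,-0.1,0],[0,0,0]],[[-0.015,-0.1,0],[0,0,0]]]' | python3 jog.py 56 >/dev/null; echo '[[[-0.015,-0.1,0],[0,0,0]],[[-0.015,-0.1,0],[0,0,0]],[[-0.015,-0.1,0],[0,0,0]],[[-0.015,-0.1,0],[0,0,0]],[[-0.015,-0.1,0],[0,0,0]]]' | python3 jog.py >/dev/null; echo '[[[-0.015,-0.1,0],[0,0,0]],[[-0.015,-0.1,0],[0,0,0]],[[-0.015,-0.1,0],[0,0,0]],[[0,0,0],[0,0,0]],[[0,0,0],[0,0,0]]]' | python3 jog.py; python3 -c "
from h import *
s=grab('side');b=[blobs(s,n,(140,225,215,280))[:1] for n in('red',)];print(b,[onz(s,x[0][2],19.5) for x in b])
go([458.5,337.5,132])"
```

```text
t: 22.22
ee_pos: [479.9, -86.1, 62.3]
orientation: [3.137, -0.17, 0.0]
ft_force: [0.1, -0.7, 0.5]
width: 45.8
grasp_force: 0.0
t: 23.47
ee_pos: [465.1, 339.8, 132.2]
orientation: [-3.137, 0.164, -0.001]
ft_force: [-0.2, -0.9, 0.5]
width: 56.0
grasp_force: 0.0
[[(51, [181, 260, 9, 7], array([185.  , 262.76]))]] [array([459.23931962, 336.35818027,  19.5       ])]
ee [464.9 338.2 132. ] yaw -0.1063 tool shift [-6.3  1.3 -0. ]
```

Scaled: -6 mm / 400 = -0.015, 1 mm / 400 = 0.0025, -0.125 rad / 3.1416 = -0.0398.

```bash
echo '[[[-0.015,0.0025,0],[0,0,-0.0398]],[[0,0,0],[0,0,-0.0398]],[[0,0,0],[0,0,-0.0398]],[[0,0,0],[0,0,-0.0398]],[[0,0,0],[0,0,-0.0398]]]' | python3 jog.py >/dev/null;  echo '[[[0,0,0],[0,0,-0.0398]],[[0,0,0],[0,0,-0.0398]],[[0,0,0],[0,0,-0.0398]],[[0,0,0],[0,0,-0.0398]],[[0,0,0],[0,0,-0.0398]]]' | python3 jog.py >/dev/null; echo '[[[0,0,0.0875],[0,0,0]],[[0,0,0.0875],[0,0,0]],[[0,0,0.0625],[0,0,0]],[[0,0,0],[0,0,0]],[[0,0,0],[0,0,0]]]' | python3 jog.py >/dev/null; echo '[[[0,0,0],[0,0,0]]]' | python3 jog.py; python3 -c "
from h import *
go([458.5,337.5,28.5])"
```

```text
t: 24.85
ee_pos: [460.3, 337.0, 38.5]
orientation: [2.644, 1.696, 0.001]
ft_force: [0.0, 0.5, 0.8]
width: 56.2
grasp_force: 0.0
ee [460.3 337.   38.5] yaw 1.1405 tool shift [-0.3 -1.8 10. ]
```

Scaled: 9 mm / 400 = 0.0225, -1 mm / 400 = -0.0025.

```bash
echo '[[[0,-0.0025,0.0225],[0,0,0]],[[0,0,0],[0,0,0]],[[0,0,0],[0,0,0]]]' | python3 jog.py > /dev/null; echo '[[[0,0,0],[0,0,0]],[[0,0,0],[0,0,0]],[[0,0,0],[0,0,0]],[[0,0,0],[0,0,0]]]' | python3 jog.py 24;  echo '[[[0,0,0],[0,0,0]],[[0,0,0],[0,0,0]],[[0,0,0],[0,0,0]],[[0,0,0],[0,0,0]]]' | python3 jog.py 50 >/dev/null; echo '[[[0,0,0],[0,0,0.0398]],[[0,0,0],[0,0,0.0398]],[[0,0,0],[0,0,0.0398]],[[0,0,0],[0,0,0.0398]],[[0,0,0],[0,0,0.0398]]]' | python3 jog.py>/dev/null;  echo '[[[0,0,0],[0,0,0.0398]],[[0,0,0],[0,0,0.0398]],[[0,0,0],[0,0,0.0398]],[[0,0,0],[0,0,0.0398]],[[0,0,0],[0,0,0.0398]]]' | python3 jog.py>/dev/null;echo '[[[0,0,0.0025],[0,0,0]],[[0,0,0],[0,0,0]],[[0,0,0],[0,0,0]]]' | python3 jog.py ; echo '[[[0,0,0],[0,0,0]],[[0,0,0],[0,0,0]],[[0,0,0],[0,0,0]],[[0,0,0],[0,0,0]]]' | python3 jog.py 24; echo '[[[0,0,-0.0875],[0,0,0]],[[0,0,-0.1],[0,0,0]],[[0,0.075,-0.05],[0,0,0]],[[0,0.1,0],[0,0,0]],[[0,0.1,0],[0,0,0]]]' | python3 jog.py >/dev/null; echo '[[[0,0.1,0],[0,0,0]],[[0,0.1,0],[0,0,0]],[[0,0.1,0],[0,0,0]],[[0,0.1,0],[0,0,0]],[[0,0.1,0],[0,0,0]]]' | python3 jog.py >/dev/null; echo '[[[0,0.05,0],[0,0,0]],[[0,0,0],[0,0,0]],[[0,0,0],[0,0,0]]]' | python3 jog.py ; python3 -c "
from h import *
go([427.2,-19.2,82])"
```

```text
t: 25.43
ee_pos: [458.7, 338.2, 28.5]
orientation: [-2.643, -1.698, -0.001]
ft_force: [0.3, -0.6, 2.1]
width: 33.0
grasp_force: 30.1
t: 26.85
ee_pos: [458.5, 337.9, 27.2]
orientation: [3.137, -0.164, -0.0]
ft_force: [0.1, 0.3, -0.4]
width: 50.0
grasp_force: 0.0
t: 27.18
ee_pos: [458.6, 338.0, 27.3]
orientation: [-3.137, 0.169, 0.0]
ft_force: [-0.4, -0.0, -0.6]
width: 32.9
grasp_force: 30.0
t: 28.27
ee_pos: [422.9, 9.1, 122.4]
orientation: [-3.137, 0.174, -0.0]
ft_force: [0.2, 1.0, 0.1]
width: 33.1
grasp_force: 30.0
ee [422.9   9.1 122.4] yaw -0.1109 tool shift [ 7.4 27.6 40.4]
```

Scaled: 30 mm / 400 = 0.075, 27.4 mm / 400 = 0.0685.

```bash
echo '[[[0.0175,0.0685,0],[0,0,0]],[[0,0,0.075],[0,0,0]],[[0,0,0.025],[0,0,0]],[[0,0,0],[0,0,0]],[[0,0,0],[0,0,0]]]' | python3 jog.py>/dev/null; echo '[[[0,0,0],[0,0,0]],[[0,0,0],[0,0,0]]]' | python3 jog.py;  python3 -c "
from h import *
go([427.2,-19.2,72])
s=grab('side','pics/x.png')
crop(s,(195,165,295,225),7,'pics/r1.png')"
```

```text
t: 28.85
ee_pos: [427.6, -17.5, 83.0]
orientation: [-3.137, 0.168, -0.002]
ft_force: [-0.2, 0.2, 0.1]
width: 33.4
grasp_force: 30.0
ee [427.6 -17.5  83. ] yaw -0.1069 tool shift [-0.2  1.8 11. ]
```

View pics/r1.png

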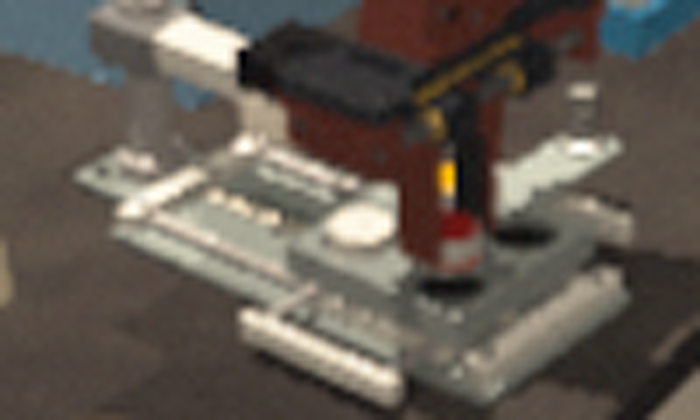

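White sits low in the back left pocket at crop (360,225) and yellow is behind the fingers. Red hangs over the front left pocket at (460,245).

Scaled: 6 mm / 400 = 0.015, 5 mm / 400 = 0.0125.

```bash
echo '[[[-0.0005,0.0045,0.0125],[0,0,0]],[[0,0,0.015],[0,0,0]],[[0,0,0],[0,0,0]],[[0,0,0],[0,0,0]]]' | python3 jog.py; echo '[[[0,0,0.005],[0,0,0]],[[0,0,0.005],[0,0,0]],[[0,0,0],[0,0,0]]]' | python3 jog.py; echo '[[[0,0,0.005],[0,0,0]],[[0,0,0.005],[0,0,0]],[[0,0,0],[0,0,0]]]' | python3 jog.py
```

```text
t: 29.23
ee_pos: [426.2, -19.8, 70.9]
orientation: [-3.137, 0.17, 0.002]
ft_force: [0.5, 0.4, 0.7]
width: 33.6
grasp_force: 30.0
t: 29.48
ee_pos: [426.4, -19.8, 67.0]
orientation: [-3.137, 0.17, 0.001]
ft_force: [-1.1, 1.0, -0.3]
width: 33.4
grasp_force: 30.0
t: 29.73
ee_pos: [426.4, -19.8, 63.0]
orientation: [-3.137, 0.17, 0.001]
ft_force: [0.2, 0.1, -1.0]
width: 32.9
grasp_force: 30.0
```

Scaled: 1 mm / 400 = 0.0025.

```bash
echo '[[[0,0,0.0025],[0,0,0]],[[0,0,0],[0,0,0]],[[0,0,0],[0,0,0]],[[0,0,0],[0,0,0]]]' | python3 jog.py 46 >/dev/null; echo '[[[0,0,-0.0625],[0,0,0]],[[0,0,-0.0875],[0,0,0]],[[0.025,0.075,-0.025],[0,0,0]],[[0.025,0.1,0],[0,0,0]],[[0.02,0.1,0],[0,0,0]]]' | python3 jog.py >/dev/null; echo '[[[0,0.095,0],[0,0,0]],[[0,0,0],[0,0,0]],[[0,0,0],[0,0,0]],[[0,0,0],[0,0,0]]]' | python3 jog.py 40; python3 -c "
from h import *
go([439,-171.7,71])
s=grab('side'); crop(s,(195,165,295,225),7,'pics/r2.png')"
```

```text
t: 30.82
ee_pos: [437.9, -169.7, 132.1]
orientation: [-3.136, 0.172, 0.001]
ft_force: [-0.6, 0.5, 0.9]
width: 40.0
grasp_force: 0.0
ee [ 437.9 -169.7  132.1] yaw -0.1093 tool shift [ 1.4  1.9 61.1]
```

View pics/r2.png

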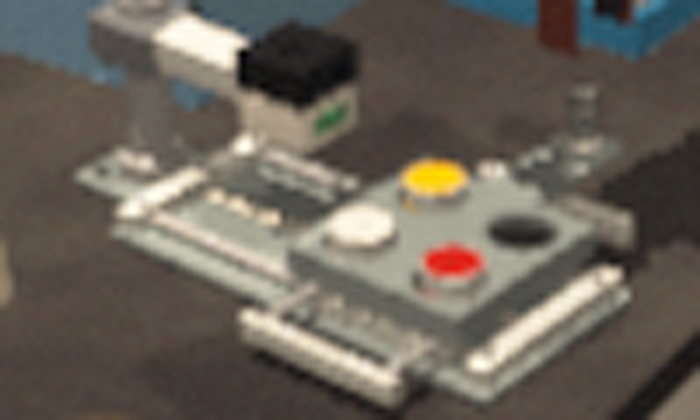

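All three tiles sit flat in their pockets, at crop (433,178), (360,228) and (453,262). Taking the knob and sliding white under the pointer.

Scaled: 25 mm / 400 = 0.0625, 10 mm / 400 = 0.025.

```bash
echo '[[[0.0035,0.005,0.0625],[0,0,0]],[[0,0,0.0625],[0,0,0]],[[0,0,0.025],[0,0,0]],[[0,0,0],[0,0,0]],[[0,0,0],[0,0,0]]]' | python3 jog.py; echo '[[[0,0,0],[0,0,0]],[[0,0,0],[0,0,0]],[[0,0,0],[0,0,0]],[[0,0,0],[0,0,0]]]' | python3 jog.py 0; echo '[[[0.025,0.0125,0],[0,0,0]],[[0.025,0.0125,0],[0,0,0]],[[0.025,0.0125,0],[0,0,0]],[[0.025,0.0125,0],[0,0,0]],[[0,0,0],[0,0,0]]]' | python3 jog.py;  echo '[[[0.025,0.0125,0],[0,0,0]],[[0.025,0.0125,0],[0,0,0]],[[0.0225,0.0013,0],[0,0,0]],[[0,0,0],[0,0,0]],[[0,0,0],[0,0,0]]]' | python3 jog.py; python3 -c "
from h import *
go([439+69*.9937-30.5*.1118,-171.5-69*.1118-30.5*.9937,71])"
```

```text
t: 31.28
ee_pos: [439.3, -171.1, 72.1]
orientation: [-3.137, 0.167, 0.003]
ft_force: [0.4, 0.7, -0.3]
width: 39.8
grasp_force: 0.0
t: 31.62
ee_pos: [440.0, -172.3, 73.1]
orientation: [3.137, -0.17, 0.002]
ft_force: [0.0, 0.1, 0.2]
width: 17.1
grasp_force: 0.0
t: 32.03
ee_pos: [480.2, -198.1, 72.8]
orientation: [3.135, -0.17, 0.006]
ft_force: [1.6, -2.1, 3.5]
width: 14.9
grasp_force: 30.0
t: 32.45
ee_pos: [506.0, -210.6, 72.8]
orientation: [3.136, -0.17, 0.004]
ft_force: [1.0, -1.4, 5.2]
width: 14.6
grasp_force: 30.0
ee [ 506.  -210.6   72.8] yaw -0.1081 tool shift [-2.  -0.9  1.8]
```

Scaled: -35 mm / 400 = -0.0875, -30 mm / 400 = -0.075.

```bash
echo '[[[0,0,0],[0,0,0]],[[0,0,0],[0,0,0]],[[0,0,0],[0,0,0]],[[0,0,0],[0,0,0]]]' | python3 jog.py 40; echo '[[[0,0,-0.075],[0,0,0]],[[0,0,-0.0875],[0,0,0]],[[-0.05,0.075,-0.025],[0,0,0]],[[-0.05,0.0875,0],[0,0,0]],[[-0.05,0.075,0],[0,0,0]]]' | python3 jog.py 40 >/dev/null; echo '[[[-0.05,0.075,0],[0,0,0]],[[0,0,0],[0,0,0]],[[0,0,0],[0,0,0]]]' | python3 jog.py 40; python3 pk.py; python3 -c "
from h import *
s=grab('side');t=grab('top')
for n in('yellow','red'): print(n,[ (b[0],b[2],onz(t,b[2],54).round(1)) for b in blobs(t,n,(240,165,300,225))],[(b[0],b[2],onz(s,b[2],54).round(1)) for b in blobs(s,n,(200,170,290,225))])"
```

```text
t: 32.78
ee_pos: [504.2, -209.6, 72.0]
orientation: [-3.137, 0.17, 0.002]
ft_force: [0.3, 0.7, -0.3]
width: 37.4
grasp_force: 0.0
t: 33.45
ee_pos: [410.6, -326.5, 147.2]
orientation: [-3.136, 0.176, 0.0]
ft_force: [0.4, -0.1, 0.2]
width: 39.8
grasp_force: 0.0
side [(np.int32(1621), np.float64(250.88), np.float64(208.28)), (np.int32(21), np.float64(259.45), np.float64(188.74)), (np.int32(49), np.float64(204.26), np.float64(192.4)), (np.int32(37), np.float64(256.61), np.float64(199.85)), (np.int32(9), np.float64(249.91), np.float64(205.51))]
top [(np.int32(42), np.float64(236.02), np.float64(177.72)), (np.int32(82), np.float64(268.18), np.float64(175.03)), (np.int32(100), np.float64(245.61), np.float64(182.19)), (np.int32(59), np.float64(282.02), np.float64(194.4)), (np.int32(286), np.float64(239.73), np.float64(208.07)), (np.int32(17), np.float64(287.07), np.float64(205.18))]
yellow [(54, array([284.61, 177.61]), array([ 544.9, -122.2,   54. ]))] [(26, array([248.15, 181.12]), array([ 546., -128.,   54.]))]
red [(56, array([265.23, 191.61]), array([491.6, -55.3,  54. ])), (23, array([268.22, 171.09]), array([566.5, -63.3,  54. ]))] [(28, array([249.5, 192.5]), array([493.3, -58.5,  54. ]))]
```

View pics/pk.png

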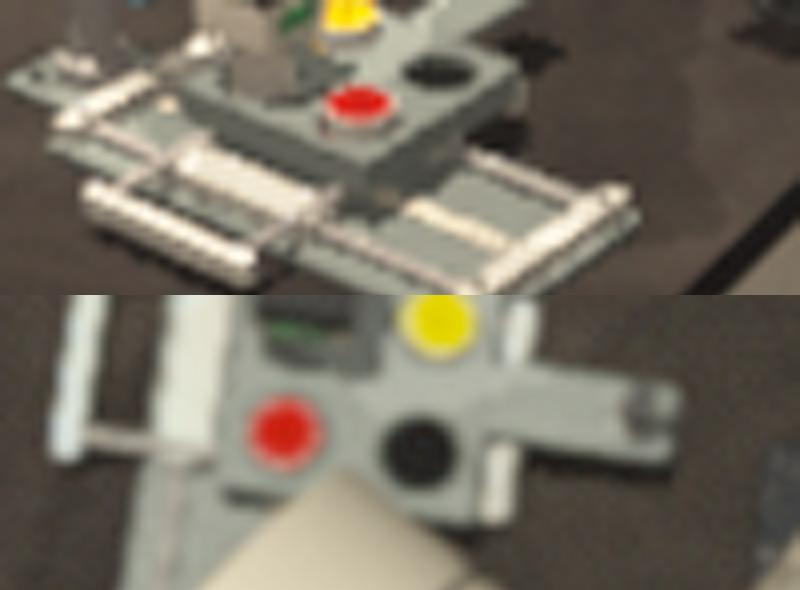

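Yellow is at top-view (284.6,177.6) and red at (265.2,191.6), which puts white at about (551.4,-62.3), under the head. Now for the stylus.

Scaled: -0.125 rad / 3.1416 = -0.0398.

```bash
echo '[[[0,0,0],[0,0,-0.0398]],[[0,0,0],[0,0,-0.0398]],[[0,0,0],[0,0,-0.0398]],[[0,0,0],[0,0,-0.0398]],[[0,0,0],[0,0,-0.0398]]]' | python3 jog.py 40 >/dev/null;  echo '[[[0,0,0],[0,0,-0.0398]],[[0,0,0],[0,0,-0.0398]],[[0,0,0],[0,0,-0.0398]],[[0,0,0],[0,0,-0.0398]],[[0,0,0],[0,0,-0.0398]]]' | python3 jog.py >/dev/null; echo '[[[0,0,0],[0,0,-0.0398]],[[0,0,0],[0,0,0]],[[0,0,0],[0,0,0]]]' | python3 jog.py >/dev/null; python3 -c "
from h import *
go([404,-340.5,80]); t=grab('top');b=onz(t,(268.22,171.09),112);print('button',b.round(1))
s=grab('side');b=blobs(s,'orange',(295,145,325,190));print(b)
for x,y in((404,-340.5),):print([proj(s,[x,y,z]).round(1) for z in (54,79,104)])"
```

```text
ee [ 412.  -325.4  147.3] yaw 1.2633 tool shift [-16.8  -3.   67.3]
button [551.4 -62.2 112. ]
[(13, [306, 157, 4, 4], array([307.62, 158.62]))]
[array([306.4, 168.7]), array([306.8, 163.2]), array([307.1, 157.5])]
```

Scaled: -16.8 mm / 400 = -0.042, -3 mm / 400 = -0.0075.

```bash
echo '[[[-0.042,-0.0075,0],[0,0,0]],[[0,0,0],[0,0,0]],[[0,0,0],[0,0,0]]]' | python3 jog.py >/dev/null; python3 -c "
from h import *
go([404,-340.5,80])"; echo '[[[0,0,0.075],[0,0,0]],[[0,0,0.0625],[0,0,0]],[[0,0,0.03],[0,0,0]],[[0,0,0],[0,0,0]],[[0,0,0],[0,0,0]]]' | python3 jog.py;  echo '[[[0,0,0],[0,0,0]],[[0,0,0],[0,0,0]],[[0,0,0],[0,0,0]],[[0,0,0],[0,0,0]],[[0,0,0],[0,0,0]]]' | python3 jog.py 8;  python3 -c "
from h import *
go([404,-340.5,80])"
```

```text
ee [ 403.9 -340.9  147.3] yaw 1.2639 tool shift [ 0.5 -0.  67.3]
t: 35.8
ee_pos: [403.9, -340.2, 80.1]
orientation: [-2.531, -1.858, 0.0]
ft_force: [-0.5, -0.0, 0.3]
width: 40.3
grasp_force: 0.0
t: 36.22
ee_pos: [404.4, -341.0, 81.1]
orientation: [2.531, 1.859, 0.001]
ft_force: [-1.0, -0.0, 4.0]
width: 14.3
grasp_force: 30.0
ee [ 404.4 -341.    81.1] yaw 1.2667 tool shift [ 0.4 -0.5  1.1]
```

Scaled: 0.125 rad / 3.1416 = 0.0398.

```bash
echo '[[[0,0,0],[0,0,0]],[[0,0,0],[0,0,0]],[[0,0,0],[0,0,0]],[[0,0,0],[0,0,0]]]' | python3 jog.py 40 >/dev/null; echo '[[[0,0,0],[0,0,0.0398]],[[0,0,0],[0,0,0.0398]],[[0,0,0],[0,0,0.0398]],[[0,0,0],[0,0,0.0398]],[[0,0,0],[0,0,0.0398]]]' | python3 jog.py >/dev/null;  echo '[[[0,0,0],[0,0,0.0398]],[[0,0,0],[0,0,0.0398]],[[0,0,0],[0,0,0.0398]],[[0,0,0],[0,0,0.0398]],[[0,0,0],[0,0,0.0398]]]' | python3 jog.py >/dev/null; echo '[[[0,0,0],[0,0,0.0398]],[[0,0,0],[0,0,0]],[[0,0,0],[0,0,0]]]' | python3 jog.py;  echo '[[[0,0,0],[0,0,0]],[[0,0,0],[0,0,0]],[[0,0,0],[0,0,0]],[[0,0,0],[0,0,0]],[[0,0,0],[0,0,0]]]' | python3 jog.py 8;  python3 -c "
from h import *
go([404,-340.5,80])"
```

```text
t: 37.63
ee_pos: [403.9, -340.6, 80.2]
orientation: [-3.137, 0.164, 0.0]
ft_force: [0.3, -0.2, -0.6]
width: 39.8
grasp_force: 0.0
t: 38.05
ee_pos: [403.9, -340.7, 80.3]
orientation: [-3.137, 0.169, -0.0]
ft_force: [-0.1, -0.7, -0.4]
width: 14.5
grasp_force: 30.0
ee [ 403.9 -340.7   80.3] yaw -0.1076 tool shift [ 0.  -0.2  0.3]
```

```bash
echo '[[[0,0,-0.075],[0,0,0]],[[0,0,-0.1],[0,0,0]],[[0,0,-0.1],[0,0,0]],[[0,0,-0.0625],[0,0,0]],[[0.035,-0.09,0],[0,0,0]]]' | python3 jog.py>/dev/null;  echo '[[[0.035,-0.09,0],[0,0,0]],[[0.035,-0.09,0],[0,0,0]],[[0.035,-0.09,0],[0,0,0]],[[0.035,-0.09,0],[0,0,0]],[[0.035,-0.09,0],[0,0,0]]]' | python3 jog.py>/dev/null; echo '[[[0.035,-0.09,0],[0,0,0]],[[0.035,-0.09,0],[0,0,0]],[[0,0,0],[0,0,0]],[[0,0,0],[0,0,0]],[[0,0,0],[0,0,0]]]' | python3 jog.py;  python3 -c "
from h import *
go([551.2,-63,195])"
```

```text
t: 39.3
ee_pos: [545.8, -66.6, 215.0]
orientation: [3.137, -0.168, -0.002]
ft_force: [-0.2, -0.6, 0.9]
width: 14.3
grasp_force: 30.0
ee [545.8 -66.6 215. ] yaw -0.1071 tool shift [ 5.  -4.1 20. ]
```

Scaled: 10 mm / 400 = 0.025, 8 mm / 400 = 0.02.

```bash
echo '[[[0.0125,-0.01,0.025],[0,0,0]],[[0,0,0.02],[0,0,0]],[[0,0,0],[0,0,0]],[[0,0,0],[0,0,0]]]' | python3 jog.py;  python3 -c "
from h import *
go([551.2,-63,190])
s=grab('side');t=grab('top');
a=[cv2.resize(d['img'][y:y+60,x:x+80,::-1],(400,300),interpolation=cv2.INTER_CUBIC) for d,x,y in((s,205,140),(t,230,150))]
cv2.imwrite('pics/b1.png',np.hstack(a))"
```

```text
t: 39.63
ee_pos: [550.9, -63.8, 196.2]
orientation: [-3.137, 0.172, 0.004]
ft_force: [0.3, -0.2, 0.1]
width: 14.6
grasp_force: 30.0
ee [550.9 -63.8 196.2] yaw -0.1096 tool shift [ 0.2 -0.8  6.2]
```

View pics/b1.png

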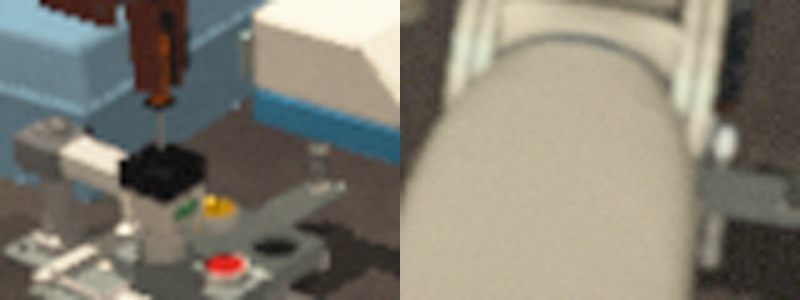

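The stylus stands over the middle of the head's black top, with its tip at crop (160,150). Lowering it into the hole.

Scaled: 5 mm / 400 = 0.0125, -0.5 mm / 400 = -0.0013.

```bash
echo '[[[0,-0.0013,0.0125],[0,0,0]],[[0,0,0.0125],[0,0,0]],[[0,0,0],[0,0,0]],[[0,0,0],[0,0,0]]]' | python3 jog.py;  echo '[[[0,0,0.0075],[0,0,0]],[[0,0,0.005],[0,0,0]],[[0,0,0],[0,0,0]],[[0,0,0],[0,0,0]]]' | python3 jog.py;
```

```text
t: 40.07
ee_pos: [551.5, -62.5, 186.9]
orientation: [-3.137, 0.17, 0.001]
ft_force: [0.5, -0.8, -1.1]
width: 14.4
grasp_force: 30.0
t: 40.4
ee_pos: [551.8, -62.5, 182.2]
orientation: [-3.137, 0.17, 0.0]
ft_force: [-1.3, -0.1, 0.3]
width: 14.5
grasp_force: 30.0
```

Scaled: 3 mm / 400 = 0.0075, 2 mm / 400 = 0.005.

```bash
echo '[[[0,0,0.0075],[0,0,0]],[[0,0,0.0075],[0,0,0]],[[0,0,0.005],[0,0,0]],[[0,0,0],[0,0,0]],[[0,0,0],[0,0,0]]]' | python3 jog.py;  echo '[[[0,0,0.0025],[0,0,0]],[[0,0,0],[0,0,0]],[[0,0,0],[0,0,0]]]' | python3 jog.py
```

```text
t: 40.82
ee_pos: [552.2, -62.5, 174.5]
orientation: [3.137, -0.17, 0.001]
ft_force: [0.0, 0.2, 3.5]
width: 14.4
grasp_force: 30.0
t: 41.07
ee_pos: [552.1, -62.5, 173.5]
orientation: [3.137, -0.17, 0.001]
ft_force: [0.2, 0.9, 3.6]
width: 14.5
grasp_force: 30.0
```

Scaled: 1 mm / 400 = 0.0025.

```bash
echo '[[[0,0,0.0025],[0,0,0]],[[0,0,0],[0,0,0]],[[0,0,0],[0,0,0]],[[0,0,0],[0,0,0]]]' | python3 jog.py; echo '[[[0,0,0],[0,0,0]],[[0,0,0],[0,0,0]],[[0,0,0],[0,0,0]]]' | python3 jog.py; echo '[[[0,0,-0.0375],[0,0,0]],[[0,0,-0.0625],[0,0,0]],[[-0.035,0.09,0],[0,0,0]],[[-0.035,0.09,0],[0,0,0]],[[-0.035,0.09,0],[0,0,0]]]' | python3 jog.py >/dev/null; echo '[[[-0.035,0.09,0],[0,0,0]],[[-0.035,0.09,0],[0,0,0]],[[-0.035,0.09,0],[0,0,0]],[[-0.035,0.09,0],[0,0,0]],[[-0.035,0.09,0],[0,0,0]]]' | python3 jog.py >/dev/null; echo '[[[0,0,0],[0,0,0]],[[0,0,0],[0,0,0]],[[0,0,0],[0,0,0]]]' | python3 jog.py; python3 -c "
from h import *
go([403.9,-340.7,125])"
```

```text
t: 41.4
ee_pos: [552.3, -62.6, 173.0]
orientation: [3.137, -0.17, 0.002]
ft_force: [-0.9, 0.1, 7.6]
width: 14.8
grasp_force: 30.0
t: 41.65
ee_pos: [552.3, -62.6, 173.0]
orientation: [3.137, -0.17, 0.002]
ft_force: [-0.8, 0.3, 8.1]
width: 14.4
grasp_force: 30.0
t: 42.73
ee_pos: [409.0, -336.1, 211.8]
orientation: [-3.136, 0.171, 0.002]
ft_force: [-0.3, 1.2, -0.5]
width: 14.4
grasp_force: 30.0
ee [ 409.  -336.1  211.8] yaw -0.1091 tool shift [-4.5  5.2 86.8]
```

Scaled: 35 mm / 400 = 0.0875, 30 mm / 400 = 0.075.

```bash
echo '[[[-0.0113,0.0125,0],[0,0,0]],[[0,0,0.075],[0,0,0]],[[0,0,0.0875],[0,0,0]],[[0,0,0.045],[0,0,0]],[[0,0,0],[0,0,0]]]' | python3 jog.py >/dev/null; echo '[[[0,0,0],[0,0,0]],[[0,0,0],[0,0,0]]]' | python3 jog.py; python3 -c "
from h import *
go([403.9,-340.7,82])"
```

```text
t: 43.32
ee_pos: [405.4, -341.1, 130.3]
orientation: [3.136, -0.168, 0.002]
ft_force: [0.3, -0.1, -0.5]
width: 14.7
grasp_force: 30.0
ee [ 405.4 -341.1  130.3] yaw -0.1068 tool shift [-1.6 -0.3 48.3]
```

Scaled: 15 mm / 400 = 0.0375, 10 mm / 400 = 0.025.

```bash
echo '[[[-0.004,-0.0008,0.0375],[0,0,0]],[[0,0,0.0375],[0,0,0]],[[0,0,0.025],[0,0,0]],[[0,0,0],[0,0,0]],[[0,0,0],[0,0,0]]]' | python3 jog.py; echo '[[[0,0,0.01],[0,0,0]],[[0,0,0.01],[0,0,0]],[[0,0,0],[0,0,0]],[[0,0,0],[0,0,0]]]' | python3 jog.py
```

```text
t: 43.73
ee_pos: [403.2, -340.9, 89.9]
orientation: [3.137, -0.169, 0.001]
ft_force: [0.2, -1.0, -0.7]
width: 14.4
grasp_force: 30.0
t: 44.07
ee_pos: [402.8, -340.8, 81.4]
orientation: [3.137, -0.17, 0.0]
ft_force: [0.2, -0.1, -1.2]
width: 14.5
grasp_force: 30.0
```

Scaled: 1 mm / 400 = 0.0025, 0.5 mm / 400 = 0.0013.

```bash
echo '[[[0.0013,0,0.0025],[0,0,0]],[[0,0,0],[0,0,0]],[[0,0,0],[0,0,0]]]' | python3 jog.py; echo '[[[0,0,0],[0,0,0]],[[0,0,0],[0,0,0]],[[0,0,0],[0,0,0]],[[0,0,0],[0,0,0]]]' | python3 jog.py 40; echo '[[[0,0,-0.075],[0,0,0]],[[0,0,-0.075],[0,0,0]],[[0.05,-0.075,-0.0125],[0,0,0]],[[0.05,-0.075,0],[0,0,0]],[[0.05,-0.075,0],[0,0,0]]]' | python3 jog.py >/dev/null; echo '[[[0.05,-0.075,0],[0,0,0]],[[0.0125,-0.0375,0],[0,0,0]],[[0,0,0],[0,0,0]],[[0,0,0],[0,0,0]]]' | python3 jog.py; python3 -c "
from h import *
go([505,-209.8,72]);s=grab('side');print(blobs(s,'orange',(295,145,325,190)))"
```

```text
t: 44.32
ee_pos: [403.4, -340.8, 80.4]
orientation: [3.137, -0.17, 0.0]
ft_force: [0.9, 0.6, -0.3]
width: 14.4
grasp_force: 30.0
t: 44.65
ee_pos: [403.4, -340.8, 80.3]
orientation: [3.137, -0.17, 0.0]
ft_force: [-0.1, -0.2, 0.4]
width: 37.1
grasp_force: 0.0
t: 45.4
ee_pos: [502.5, -215.1, 145.2]
orientation: [3.137, -0.166, -0.001]
ft_force: [-0.4, -0.6, -0.2]
width: 40.0
grasp_force: 0.0
ee [ 502.5 -215.1  145.2] yaw -0.1059 tool shift [ 2.  -5.5 73.2]
[(16, [306, 157, 4, 5], array([307.69, 158.81])), (5, [306, 165, 3, 4], array([307.2, 166.8]))]
```

Scaled: 25 mm / 400 = 0.0625, 22 mm / 400 = 0.055.

```bash
echo '[[[0.005,-0.0125,0.0625],[0,0,0]],[[0,0,0.0625],[0,0,0]],[[0,0,0.055],[0,0,0]],[[0,0,0],[0,0,0]],[[0,0,0],[0,0,0]]]' | python3 jog.py; echo '[[[0,0,0],[0,0,0]],[[0,0,0],[0,0,0]],[[0,0,0],[0,0,0]],[[0,0,0],[0,0,0]],[[0,0,0],[0,0,0]]]' | python3 jog.py 0; echo '[[[0,-0.03,0],[0,0,0]],[[0,-0.03,0],[0,0,0]],[[0,-0.03,0],[0,0,0]],[[0,-0.03,0],[0,0,0]],[[0,-0.03,0],[0,0,0]]]' | python3 jog.py; echo '[[[0,0,0],[0,0,0]],[[0,0,0],[0,0,0]],[[0,0,0],[0,0,0]]]' | python3 jog.py
```

```text
t: 45.87
ee_pos: [503.5, -211.7, 72.6]
orientation: [-3.136, 0.172, 0.004]
ft_force: [-0.3, -0.2, -0.1]
width: 40.0
grasp_force: 0.0
t: 46.28
ee_pos: [505.5, -211.3, 74.3]
orientation: [3.136, -0.17, 0.003]
ft_force: [-0.4, -1.1, 4.3]
width: 14.9
grasp_force: 30.0
t: 46.7
ee_pos: [512.5, -151.0, 74.3]
orientation: [3.136, -0.169, 0.004]
ft_force: [-0.2, -2.7, 6.2]
width: 15.0
grasp_force: 30.0
t: 46.95
ee_pos: [512.5, -150.5, 74.3]
orientation: [3.137, -0.169, 0.003]
ft_force: [0.6, 1.2, 6.7]
width: 14.9
grasp_force: 30.0
```

Scaled: -35 mm / 400 = -0.0875, 34 mm / 400 = 0.085.

```bash
echo '[[[0,0,0],[0,0,0]],[[0,0,0],[0,0,0]],[[0,0,0],[0,0,0]],[[0,0,0],[0,0,0]]]' | python3 jog.py 40 >/dev/null; echo '[[[0,0,-0.075],[0,0,0]],[[0,0,-0.0875],[0,0,0]],[[-0.055,0.085,-0.0125],[0,0,0]],[[-0.055,0.085,0],[0,0,0]],[[-0.055,0.085,0],[0,0,0]]]' | python3 jog.py >/dev/null; echo '[[[-0.055,0.085,0],[0,0,0]],[[-0.055,0.085,0],[0,0,0]],[[-0.025,0.02,0],[0,0,0]],[[0,0,0],[0,0,0]],[[0,0,0],[0,0,0]]]' | python3 jog.py; python3 -c "
from h import *
go([403.4,-340.8,80])
s=grab('side');t=grab('top')
for n in('red',):
  for d in(t,s):
    for b in blobs(d,n,(200,165,300,225)): X=onz(d,b[2],54); print(n,b[0],X.round(1),'p4',(X+60*np.array([.9937+.1118*-1,-.1118-.9937,0])).round(1))"
```

```text
t: 48.12
ee_pos: [372.4, -315.6, 143.2]
orientation: [-3.136, 0.174, 0.0]
ft_force: [-1.0, -0.3, -0.6]
width: 40.1
grasp_force: 0.0
ee [ 372.4 -315.6  143.2] yaw -0.1106 tool shift [33.6 21.6 63.2]
red 51 [496.9   4.1  54. ] p4 [549.9 -62.2  54. ]
red 25 [566.7 -64.   54. ] p4 [ 619.6 -130.3   54. ]
red 32 [499.8   1.9  54. ] p4 [552.7 -64.4  54. ]
```

Scaled: 33 mm / 400 = 0.0825, 20 mm / 400 = 0.05.

```bash
echo '[[[0.0825,0.05,0],[0,0,0]],[[0.0025,0.0025,0],[0,0,0]],[[0,0,0],[0,0,0]],[[0,0,0],[0,0,0]]]' | python3 jog.py 40 ; python3 -c "
from h import *
go([403.4,-340.8,80])"
```

```text
t: 48.55
ee_pos: [404.9, -338.7, 142.9]
orientation: [-3.136, 0.167, 0.001]
ft_force: [-0.2, 0.0, 0.1]
width: 40.5
grasp_force: 0.0
ee [ 404.9 -338.7  142.9] yaw -0.1063 tool shift [-1.2  2.3 62.9]
```

Scaled: 30 mm / 400 = 0.075, 25 mm / 400 = 0.0625.

```bash
echo '[[[-0.003,0.0055,0.075],[0,0,0]],[[0,0,0.0625],[0,0,0]],[[0,0,0.02],[0,0,0]],[[0,0,0],[0,0,0]],[[0,0,0],[0,0,0]]]' | python3 jog.py; echo '[[[0,0,0],[0,0,0]],[[0,0,0],[0,0,0]],[[0,0,0],[0,0,0]],[[0,0,0],[0,0,0]],[[0,0,0],[0,0,0]]]' | python3 jog.py 8; echo '[[[0,0,-0.075],[0,0,0]],[[0,0,-0.1],[0,0,0]],[[0,0,-0.1],[0,0,0]],[[0,0,-0.0375],[0,0,0]],[[0.035,-0.09,0],[0,0,0]]]' | python3 jog.py>/dev/null;  echo '[[[0.035,-0.09,0],[0,0,0]],[[0.035,-0.09,0],[0,0,0]],[[0.035,-0.09,0],[0,0,0]],[[0.035,-0.09,0],[0,0,0]],[[0.035,-0.09,0],[0,0,0]]]' | python3 jog.py>/dev/null; echo '[[[0.035,-0.09,0],[0,0,0]],[[0.035,-0.09,0],[0,0,0]],[[0,0,0],[0,0,0]],[[0,0,0],[0,0,0]],[[0,0,0],[0,0,0]]]' | python3 jog.py;  python3 -c "
from h import *
go([552,-62.5,187])"
```

```text
t: 48.97
ee_pos: [402.8, -341.4, 80.4]
orientation: [-3.136, 0.169, 0.001]
ft_force: [-0.6, 0.0, 0.3]
width: 39.7
grasp_force: 0.0
t: 49.38
ee_pos: [403.3, -342.3, 81.0]
orientation: [3.136, -0.17, 0.002]
ft_force: [-0.7, 0.7, 5.0]
width: 14.5
grasp_force: 30.0
t: 50.63
ee_pos: [544.9, -67.9, 205.1]
orientation: [3.137, -0.169, -0.001]
ft_force: [0.2, -0.3, 0.1]
width: 14.6
grasp_force: 30.0
ee [544.9 -67.9 205.1] yaw -0.1074 tool shift [ 6.5 -6.2 18.1]
```

Scaled: 8 mm / 400 = 0.02, 6.5 mm / 400 = 0.0163.

```bash
echo '[[[0.0163,-0.015,0.02],[0,0,0]],[[0,0,0],[0,0,0]],[[0,0,0],[0,0,0]],[[0,0,0],[0,0,0]]]' | python3 jog.py;  python3 -c "
from h import *
go([552,-62.5,187])"; echo '[[[0,0,0.0125],[0,0,0]],[[0,0,0.0125],[0,0,0]],[[0,0,0],[0,0,0]],[[0,0,0],[0,0,0]]]' | python3 jog.py;  echo '[[[0,0,0.0075],[0,0,0]],[[0,0,0.005],[0,0,0]],[[0,0,0],[0,0,0]],[[0,0,0],[0,0,0]]]' | python3 jog.py
```

```text
t: 50.97
ee_pos: [552.2, -63.3, 197.0]
orientation: [3.137, -0.172, -0.001]
ft_force: [0.7, -0.2, -0.4]
width: 14.7
grasp_force: 30.0
ee [552.2 -63.3 197. ] yaw -0.1094 tool shift [-0.3 -0.7 10. ]
t: 51.3
ee_pos: [552.1, -62.6, 186.8]
orientation: [-3.137, 0.17, 0.002]
ft_force: [-1.4, -0.1, -0.2]
width: 14.4
grasp_force: 30.0
t: 51.63
ee_pos: [552.5, -62.5, 182.1]
orientation: [-3.137, 0.17, 0.0]
ft_force: [-0.2, -0.9, -0.3]
width: 14.8
grasp_force: 30.0
```

Scaled: 3 mm / 400 = 0.0075, 2 mm / 400 = 0.005.

```bash
echo '[[[0,0,0.0075],[0,0,0]],[[0,0,0.0075],[0,0,0]],[[0,0,0.005],[0,0,0]],[[0,0,0.0025],[0,0,0]],[[0,0,0],[0,0,0]]]' | python3 jog.py;  echo '[[[0,0,0.0025],[0,0,0]],[[0,0,0],[0,0,0]],[[0,0,0],[0,0,0]]]' | python3 jog.py;echo '[[[0,0,0],[0,0,0]],[[0,0,0],[0,0,0]],[[0,0,0],[0,0,0]],[[0,0,0],[0,0,0]]]' | python3 jog.py; echo '[[[0,0,-0.0375],[0,0,0]],[[0,0,-0.0625],[0,0,0]],[[-0.035,0.09,0],[0,0,0]],[[-0.035,0.09,0],[0,0,0]],[[-0.035,0.09,0],[0,0,0]]]' | python3 jog.py >/dev/null; echo '[[[-0.035,0.09,0],[0,0,0]],[[-0.035,0.09,0],[0,0,0]],[[-0.035,0.09,0],[0,0,0]],[[-0.035,0.09,0],[0,0,0]],[[-0.0425,0.1,0],[0,0,0]]]' | python3 jog.py >/dev/null; echo '[[[0,0,0],[0,0,0]],[[0,0,0],[0,0,0]],[[0,0,0],[0,0,0]]]' | python3 jog.py; python3 -c "
from h import *
go([403.4,-341.2,125])"
```

```text
t: 52.05
ee_pos: [553.1, -62.5, 173.8]
orientation: [3.137, -0.17, 0.002]
ft_force: [-0.3, 0.5, 6.0]
width: 14.2
grasp_force: 30.0
t: 52.3
ee_pos: [553.3, -62.5, 173.6]
orientation: [3.137, -0.17, 0.003]
ft_force: [-2.7, -0.5, 11.6]
width: 14.6
grasp_force: 30.0
t: 52.63
ee_pos: [553.2, -62.5, 173.6]
orientation: [3.137, -0.17, 0.003]
ft_force: [-2.4, 0.2, 11.8]
width: 14.1
grasp_force: 30.0
t: 53.72
ee_pos: [407.3, -338.5, 212.0]
orientation: [-3.136, 0.171, 0.001]
ft_force: [-0.9, 0.5, -0.5]
width: 14.5
grasp_force: 30.0
ee [ 407.3 -338.5  212. ] yaw -0.1092 tool shift [-3.6  3.2 87. ]
```

Yellow was pressed to the bottom and held. Putting the stylus back in the stand.

Scaled: 35 mm / 400 = 0.0875, 30 mm / 400 = 0.075.

```bash
echo '[[[-0.009,0.008,0],[0,0,0]],[[0,0,0.075],[0,0,0]],[[0,0,0.0875],[0,0,0]],[[0,0,0.045],[0,0,0]],[[0,0,0],[0,0,0]]]' | python3 jog.py >/dev/null; echo '[[[0,0,0],[0,0,0]],[[0,0,0],[0,0,0]]]' | python3 jog.py; python3 -c "
from h import *
go([403.4,-341.2,82])"
```

```text
t: 54.3
ee_pos: [404.7, -341.5, 130.3]
orientation: [3.136, -0.168, 0.002]
ft_force: [-0.2, -0.2, -0.1]
width: 14.2
grasp_force: 30.0
ee [ 404.7 -341.5  130.3] yaw -0.1068 tool shift [-1.4 -0.2 48.3]
```

Careful with the scale: shifts go in shares of 0.4 m and turns go in shares of pi rad. That gives: 15 mm / 400 = 0.0375, 10 mm / 400 = 0.025.

```bash
echo '[[[-0.003,-0.0005,0.0375],[0,0,0]],[[0,0,0.0375],[0,0,0]],[[0,0,0.025],[0,0,0]],[[0,0,0],[0,0,0]],[[0,0,0],[0,0,0]]]' | python3 jog.py; echo '[[[0,0,0.01],[0,0,0]],[[0,0,0.01],[0,0,0]],[[0,0,0.0013],[0,0,0]],[[0,0,0],[0,0,0]]]' | python3 jog.py;echo '[[[0,0,0],[0,0,0]],[[0,0,0],[0,0,0]],[[0,0,0],[0,0,0]],[[0,0,0],[0,0,0]]]' | python3 jog.py 40; echo '[[[0,0,-0.075],[0,0,0]],[[0,0,-0.075],[0,0,0]],[[0.035,-0.0825,-0.0125],[0,0,0]],[[0.035,-0.0825,0],[0,0,0]],[[0.035,-0.0825,0],[0,0,0]]]' | python3 jog.py >/dev/null; echo '[[[0.035,-0.0825,0],[0,0,0]],[[0.035,-0.0825,0],[0,0,0]],[[0.035,-0.0625,0],[0,0,0]],[[0,0,0],[0,0,0]],[[0,0,0],[0,0,0]]]' | python3 jog.py; python3 -c "
from h import *
go([512.5,-150.5,72]);s=grab('side');print(blobs(s,'orange',(295,145,325,190)))"
```

```text
t: 54.72
ee_pos: [402.9, -341.4, 89.9]
orientation: [3.137, -0.169, 0.001]
ft_force: [0.3, -0.1, 0.2]
width: 14.6
grasp_force: 30.0
t: 55.05
ee_pos: [402.8, -341.5, 81.1]
orientation: [3.136, -0.17, 0.001]
ft_force: [0.4, -0.6, 0.6]
width: 14.3
grasp_force: 30.0
t: 55.38
ee_pos: [402.4, -341.2, 80.8]
orientation: [-3.137, 0.17, 0.0]
ft_force: [-0.6, -0.3, 0.3]
width: 37.3
grasp_force: 0.0
t: 56.22
ee_pos: [507.0, -160.3, 145.7]
orientation: [3.137, -0.165, -0.0]
ft_force: [0.2, 0.1, 0.3]
width: 39.9
grasp_force: 0.0
ee [ 507.  -160.3  145.7] yaw -0.1051 tool shift [  4.5 -10.4  73.7]
[(19, [306, 157, 4, 5], array([307.42, 158.89])), (5, [306, 167, 3, 2], array([306.8, 167.6]))]
```

Scaled: 25 mm / 400 = 0.0625, 22 mm / 400 = 0.055.

```bash
echo '[[[0.0113,-0.025,0.0625],[0,0,0]],[[0,0,0.0625],[0,0,0]],[[0,0,0.055],[0,0,0]],[[0,0,0],[0,0,0]],[[0,0,0],[0,0,0]]]' | python3 jog.py; echo '[[[0,0,0],[0,0,0]],[[0,0,0],[0,0,0]],[[0,0,0],[0,0,0]],[[0,0,0],[0,0,0]],[[0,0,0],[0,0,0]]]' | python3 jog.py 0; echo '[[[0,0.03,0],[0,0,0]],[[0,0.03,0],[0,0,0]],[[0,0.03,0],[0,0,0]],[[0,0.03,0],[0,0,0]],[[0,0.03,0],[0,0,0]]]' | python3 jog.py; echo '[[[0.03,0,0],[0,0,0]],[[0.03,0,0],[0,0,0]],[[0.03,0,0],[0,0,0]],[[0.03,0,0],[0,0,0]],[[0.0325,0,0],[0,0,0]]]' | python3 jog.py;echo '[[[0,0,0],[0,0,0]],[[0,0,0],[0,0,0]],[[0,0,0],[0,0,0]]]' | python3 jog.py
```

```text
t: 56.68
ee_pos: [510.6, -152.8, 73.0]
orientation: [-3.136, 0.172, 0.005]
ft_force: [0.6, 1.5, 0.1]
width: 39.9
grasp_force: 0.0
t: 57.1
ee_pos: [512.7, -152.2, 74.8]
orientation: [3.137, -0.17, 0.003]
ft_force: [-0.9, -0.3, 4.9]
width: 14.5
grasp_force: 30.0
t: 57.52
ee_pos: [506.0, -212.0, 74.7]
orientation: [-3.137, 0.17, -0.002]
ft_force: [-0.2, 2.8, 7.6]
width: 14.8
grasp_force: 30.0
t: 57.93
ee_pos: [566.6, -218.8, 74.7]
orientation: [3.136, -0.17, 0.0]
ft_force: [-2.3, -1.0, 6.5]
width: 14.6
grasp_force: 30.0
t: 58.18
ee_pos: [567.4, -218.8, 74.8]
orientation: [3.136, -0.169, 0.005]
ft_force: [1.8, -1.5, 5.1]
width: 14.8
grasp_force: 30.0
```

Scaled: -35 mm / 400 = -0.0875, -34 mm / 400 = -0.085.

```bash
echo '[[[0,0,0],[0,0,0]],[[0,0,0],[0,0,0]],[[0,0,0],[0,0,0]],[[0,0,0],[0,0,0]]]' | python3 jog.py 40 >/dev/null; echo '[[[0,0,-0.075],[0,0,0]],[[0,0,-0.0875],[0,0,0]],[[-0.085,0.055,-0.0125],[0,0,0]],[[-0.085,0.055,0],[0,0,0]],[[-0.085,0.05,0],[0,0,0]]]' | python3 jog.py >/dev/null; echo '[[[-0.085,0.05,0],[0,0,0]],[[-0.03,0.0375,0],[0,0,0]],[[0,0,0],[0,0,0]],[[0,0,0],[0,0,0]]]' | python3 jog.py; python3 -c "
from h import *
go([402.8,-341.2,80])
from pk import dark
s=grab('side');t=grab('top')
for d in(t,s):
    for b in blobs(d,'yellow',(200,150,300,225)): X=onz(d,b[2],54); print(b[0],X.round(1),'p1',(X+60*np.array([-.9937-.1118,.1118+.9937*1,0])).round(1), 'bad' if 0 else '')
print('button',[onz(t,b[2],112).round(1) for b in blobs(t,'red',(255,160,280,182))],'red side',[onz(s,b[2],54).round(1) for b in blobs(s,'red',(200,165,300,225))])
a=[cv2.resize(d['img'][y:y+60,x:x+80,::-1],(400,300),interpolation=cv2.INTER_CUBIC) for d,x,y in((s,205,160),(t,235,140))]
cv2.imwrite('pics/y1.png',np.hstack(a))"
```

```text
t: 59.27
ee_pos: [407.9, -301.2, 143.9]
orientation: [-3.137, 0.174, -0.0]
ft_force: [0.1, -0.4, -0.4]
width: 39.7
grasp_force: 0.0
ee [ 407.9 -301.2  143.9] yaw -0.1107 tool shift [-0.6 40.3 63.9]
53 [ 606.3 -130.6   54. ] p1 [540.  -64.3  54. ] 
button [array([551.7, -62.5, 112. ])] red side [array([556.7, -65.4,  54. ])]
```

View pics/y1.png

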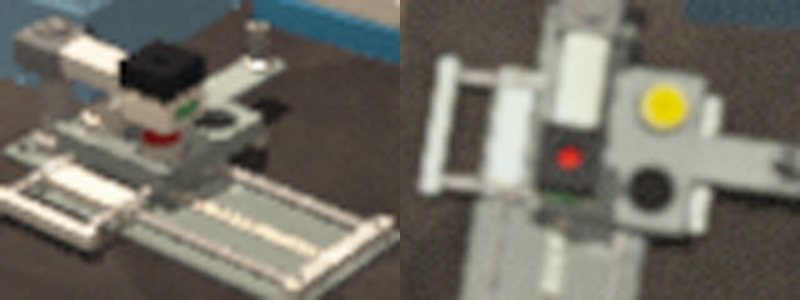

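Red is under the head: yellow at (606.3,-130.6) puts it at about (553.4,-64.3), 2.6 mm from the button axis, which is within limits. Pressing for red.

Scaled: 39 mm / 400 = 0.0975, -0.5 mm / 400 = -0.0013.

```bash
echo '[[[-0.0013,0.0975,0],[0,0,0]],[[0,0,0],[0,0,0]],[[0,0,0],[0,0,0]],[[0,0,0],[0,0,0]]]' | python3 jog.py 40 ; python3 -c "
from h import *
go([402.8,-341.2,80])"
```

```text
t: 59.7
ee_pos: [404.2, -338.5, 143.4]
orientation: [-3.136, 0.169, 0.001]
ft_force: [0.4, 0.1, -0.1]
width: 40.0
grasp_force: 0.0
ee [ 404.2 -338.5  143.4] yaw -0.1077 tool shift [-1.1  2.8 63.4]
```

```bash
echo '[[[-0.0025,0.006,0.075],[0,0,0]],[[0,0,0.0625],[0,0,0]],[[0,0,0.02],[0,0,0]],[[0,0,0],[0,0,0]],[[0,0,0],[0,0,0]]]' | python3 jog.py; echo '[[[0,0,0],[0,0,0]],[[0,0,0],[0,0,0]],[[0,0,0],[0,0,0]],[[0,0,0],[0,0,0]],[[0,0,0],[0,0,0]]]' | python3 jog.py 8; echo '[[[0,0,-0.075],[0,0,0]],[[0,0,-0.1],[0,0,0]],[[0,0,-0.1],[0,0,0]],[[0,0,-0.0375],[0,0,0]],[[0.035,-0.09,0],[0,0,0]]]' | python3 jog.py>/dev/null;  echo '[[[0.035,-0.09,0],[0,0,0]],[[0.035,-0.09,0],[0,0,0]],[[0.035,-0.09,0],[0,0,0]],[[0.035,-0.09,0],[0,0,0]],[[0.035,-0.09,0],[0,0,0]]]' | python3 jog.py>/dev/null; echo '[[[0.035,-0.09,0],[0,0,0]],[[0.035,-0.09,0],[0,0,0]],[[0.015,-0.0125,0.02],[0,0,0]],[[0,0,0],[0,0,0]],[[0,0,0],[0,0,0]]]' | python3 jog.py >/dev/null; echo '[[[0,0,0],[0,0,0]]]' | python3 jog.py;  python3 -c "
from h import *
go([552,-62.5,187])"
```

```text
t: 60.12
ee_pos: [402.7, -340.9, 80.8]
orientation: [-3.136, 0.168, 0.001]
ft_force: [0.4, 0.4, 0.7]
width: 40.0
grasp_force: 0.0
t: 60.53
ee_pos: [402.8, -342.0, 81.5]
orientation: [3.136, -0.17, 0.002]
ft_force: [0.1, 0.4, 5.1]
width: 14.6
grasp_force: 30.0
t: 61.87
ee_pos: [550.5, -64.1, 197.6]
orientation: [3.137, -0.171, -0.002]
ft_force: [-0.4, -0.4, -0.4]
width: 14.6
grasp_force: 30.0
ee [550.5 -64.1 197.6] yaw -0.109 tool shift [ 1.3 -1.8 10.6]
```

Scaled: 5 mm / 400 = 0.0125, -1.2 mm / 400 = -0.003.

```bash
echo '[[[0.0025,-0.003,0.0125],[0,0,0]],[[0,0,0.0125],[0,0,0]],[[0,0,0],[0,0,0]],[[0,0,0],[0,0,0]]]' | python3 jog.py;  echo '[[[0,0,0.0075],[0,0,0]],[[0,0,0.005],[0,0,0]],[[0,0,0],[0,0,0]],[[0,0,0],[0,0,0]]]' | python3 jog.py
```

```text
t: 62.2
ee_pos: [551.9, -62.7, 187.4]
orientation: [-3.137, 0.172, 0.002]
ft_force: [0.2, -0.5, 0.1]
width: 14.4
grasp_force: 30.0
t: 62.53
ee_pos: [552.4, -62.0, 182.7]
orientation: [3.137, -0.17, -0.0]
ft_force: [0.2, -0.4, -1.0]
width: 14.6
grasp_force: 30.0
```

Scaled: 3 mm / 400 = 0.0075, 2 mm / 400 = 0.005.

```bash
echo '[[[0,0,0.0075],[0,0,0]],[[0,0,0.0075],[0,0,0]],[[0,0,0.005],[0,0,0]],[[0,0,0.0025],[0,0,0]],[[0,0,0],[0,0,0]]]' | python3 jog.py;  echo '[[[0,0,0.0025],[0,0,0]],[[0,0,0],[0,0,0]],[[0,0,0],[0,0,0]]]' | python3 jog.py;echo '[[[0,0,0],[0,0,0]],[[0,0,0],[0,0,0]],[[0,0,0],[0,0,0]],[[0,0,0],[0,0,0]]]' | python3 jog.py; echo '[[[0,0,-0.0375],[0,0,0]],[[0,0,-0.0625],[0,0,0]],[[-0.035,0.09,0],[0,0,0]],[[-0.035,0.09,0],[0,0,0]],[[-0.035,0.09,0],[0,0,0]]]' | python3 jog.py >/dev/null; echo '[[[-0.035,0.09,0],[0,0,0]],[[-0.035,0.09,0],[0,0,0]],[[-0.035,0.09,0],[0,0,0]],[[-0.035,0.09,0],[0,0,0]],[[-0.0425,0.1,0],[0,0,0]]]' | python3 jog.py >/dev/null; echo '[[[-0.009,0.008,0],[0,0,0]],[[0,0,0.075],[0,0,0]],[[0,0,0.0875],[0,0,0]],[[0,0,0.045],[0,0,0]],[[0,0,0],[0,0,0]]]' | python3 jog.py >/dev/null; echo '[[[0,0,0],[0,0,0]],[[0,0,0],[0,0,0]]]' | python3 jog.py; python3 -c "
from h import *
go([402.8,-341.5,83])"
```

```text
t: 62.95
ee_pos: [553.0, -62.0, 174.4]
orientation: [3.137, -0.17, 0.002]
ft_force: [-0.5, -0.0, 6.8]
width: 14.6
grasp_force: 30.0
t: 63.2
ee_pos: [553.2, -62.1, 174.1]
orientation: [3.137, -0.17, 0.003]
ft_force: [-1.3, 0.7, 12.3]
width: 14.1
grasp_force: 30.0
t: 63.53
ee_pos: [553.2, -62.0, 174.1]
orientation: [3.137, -0.17, 0.003]
ft_force: [-1.3, 0.5, 12.0]
width: 14.6
grasp_force: 30.0
t: 64.95
ee_pos: [404.4, -341.3, 130.7]
orientation: [3.136, -0.169, 0.001]
ft_force: [-0.5, 0.3, 0.2]
width: 14.4
grasp_force: 30.0
ee [ 404.4 -341.3  130.7] yaw -0.1078 tool shift [-1.6  0.4 47.7]
```

```bash
echo '[[[-0.0035,0.0005,0.0375],[0,0,0]],[[0,0,0.0375],[0,0,0]],[[0,0,0.025],[0,0,0]],[[0,0,0],[0,0,0]],[[0,0,0],[0,0,0]]]' | python3 jog.py; echo '[[[0,0,0.01],[0,0,0]],[[0,0,0.01],[0,0,0]],[[0,0,0.0013],[0,0,0]],[[0,0,0],[0,0,0]]]' | python3 jog.py;echo '[[[0,0,0],[0,0,0]],[[0,0,0],[0,0,0]],[[0,0,0],[0,0,0]],[[0,0,0],[0,0,0]]]' | python3 jog.py 40; echo '[[[0,0,-0.075],[0,0,0]],[[0,0,-0.075],[0,0,0]],[[0.0675,-0.0675,-0.0125],[0,0,0]],[[0.0675,-0.0675,0],[0,0,0]],[[0.0675,-0.0675,0],[0,0,0]]]' | python3 jog.py >/dev/null; echo '[[[0.0675,-0.0675,0],[0,0,0]],[[0.0675,-0.0675,0],[0,0,0]],[[0.03,-0.0125,0],[0,0,0]],[[0,0,0],[0,0,0]],[[0,0,0],[0,0,0]]]' | python3 jog.py; python3 -c "
from h import *
go([566.5,-218.5,73]);s=grab('side');print(blobs(s,'orange',(295,145,325,190)))"
```

```text
t: 65.37
ee_pos: [402.6, -341.3, 90.4]
orientation: [3.137, -0.169, 0.001]
ft_force: [0.8, 0.6, 0.2]
width: 14.6
grasp_force: 30.0
t: 65.7
ee_pos: [402.5, -341.5, 81.6]
orientation: [3.136, -0.17, 0.001]
ft_force: [0.6, -0.4, 0.3]
width: 14.7
grasp_force: 30.0
t: 66.03
ee_pos: [402.1, -341.1, 81.3]
orientation: [-3.137, 0.17, 0.0]
ft_force: [-0.0, -0.2, 0.0]
width: 37.3
grasp_force: 0.0
t: 66.87
ee_pos: [563.2, -217.7, 145.9]
orientation: [3.137, -0.168, -0.001]
ft_force: [-0.5, -0.6, -0.5]
width: 40.1
grasp_force: 0.0
ee [ 563.2 -217.7  145.9] yaw -0.1068 tool shift [ 3.5  0.5 72.9]
[(18, [306, 157, 4, 5], array([307.5 , 158.78])), (5, [306, 167, 3, 2], array([307.2, 167.6]))]
```

Gripping the knob and drawing the carrier forward, about 128 mm at first and then gently to the stop.

Scaled: 25 mm / 400 = 0.0625, 22 mm / 400 = 0.055.

```bash
echo '[[[0.0088,0.0013,0.0625],[0,0,0]],[[0,0,0.0625],[0,0,0]],[[0,0,0.055],[0,0,0]],[[0,0,0],[0,0,0]],[[0,0,0],[0,0,0]]]' | python3 jog.py; echo '[[[0,0,0],[0,0,0]],[[0,0,0],[0,0,0]],[[0,0,0],[0,0,0]],[[0,0,0],[0,0,0]],[[0,0,0],[0,0,0]]]' | python3 jog.py 0; echo '[[[-0.03,-0.0075,0],[0,0,0]],[[-0.03,-0.0075,0],[0,0,0]],[[-0.03,-0.0075,0],[0,0,0]],[[-0.03,-0.0075,0],[0,0,0]],[[-0.03,-0.0075,0],[0,0,0]]]' | python3 jog.py; echo '[[[-0.03,-0.0075,0],[0,0,0]],[[-0.03,-0.0075,0],[0,0,0]],[[-0.03,-0.0075,0],[0,0,0]],[[-0.03,-0.0075,0],[0,0,0]],[[-0.02,0,0],[0,0,0]]]' | python3 jog.py;echo '[[[-0.0125,0,0],[0,0,0]],[[-0.0075,0,0],[0,0,0]],[[0,0,0],[0,0,0]]]' | python3 jog.py;echo '[[[-0.005,0,0],[0,0,0]],[[0,0,0],[0,0,0]]]' | python3 jog.py;echo '[[[-0.005,0,0],[0,0,0]],[[0,0,0],[0,0,0]]]' | python3 jog.py
```

```text
t: 67.33
ee_pos: [564.8, -219.5, 73.5]
orientation: [-3.136, 0.173, 0.005]
ft_force: [0.0, 0.0, -0.0]
width: 40.3
grasp_force: 0.0
t: 67.75
ee_pos: [567.5, -219.0, 75.4]
orientation: [3.136, -0.17, 0.003]
ft_force: [-1.5, -1.0, 5.5]
width: 14.6
grasp_force: 30.0
t: 68.17
ee_pos: [510.2, -198.0, 75.4]
orientation: [3.135, -0.169, 0.007]
ft_force: [1.7, -2.5, 2.8]
width: 14.6
grasp_force: 30.0
t: 68.58
ee_pos: [455.0, -179.4, 75.4]
orientation: [3.136, -0.169, 0.004]
ft_force: [2.0, 1.1, 5.1]
width: 14.5
grasp_force: 30.0
t: 68.83
ee_pos: [446.8, -178.6, 75.3]
orientation: [3.137, -0.17, 0.002]
ft_force: [-0.7, 1.2, 9.0]
width: 14.7
grasp_force: 30.0
t: 69.0
ee_pos: [445.5, -178.6, 75.3]
orientation: [3.136, -0.17, 0.004]
ft_force: [-0.1, 0.5, 7.3]
width: 14.8
grasp_force: 30.0
t: 69.17
ee_pos: [443.6, -178.4, 75.3]
orientation: [3.136, -0.17, 0.004]
ft_force: [-0.6, 0.5, 7.7]
width: 14.5
grasp_force: 30.0
```

Scaled: -3 mm / 400 = -0.0075, -2 mm / 400 = -0.005.

```bash
echo '[[[-0.0075,0,0],[0,0,0]],[[-0.005,0,0],[0,0,0]],[[0,0,0],[0,0,0]]]' | python3 jog.py;echo '[[[-0.005,0,0],[0,0,0]],[[0,0,0],[0,0,0]]]' | python3 jog.py;echo '[[[-0.005,0,0],[0,0,0]],[[0,0,0],[0,0,0]]]' | python3 jog.py;echo '[[[-0.005,0,0],[0,0,0]],[[0,0,0],[0,0,0]]]' | python3 jog.py
```

```text
t: 69.42
ee_pos: [438.5, -177.9, 75.3]
orientation: [3.136, -0.17, 0.004]
ft_force: [0.1, -0.3, 8.4]
width: 14.3
grasp_force: 30.0
t: 69.58
ee_pos: [437.2, -177.9, 75.3]
orientation: [3.136, -0.17, 0.006]
ft_force: [2.8, 0.4, 5.6]
width: 14.7
grasp_force: 30.0
t: 69.75
ee_pos: [437.0, -178.2, 75.4]
orientation: [3.135, -0.17, 0.012]
ft_force: [8.1, -0.5, -0.5]
width: 14.6
grasp_force: 30.0
t: 69.92
ee_pos: [436.8, -178.6, 75.6]
orientation: [3.134, -0.17, 0.018]
ft_force: [13.8, -1.0, -5.7]
width: 14.5
grasp_force: 30.0
```

At the front stop: the force rises with no further travel. Releasing while held there, then lifting clear and checking.

Scaled: 2 mm / 400 = 0.005.

```bash
echo '[[[0.005,0,0],[0,0,0]],[[0,0,0],[0,0,0]],[[0,0,0],[0,0,0]]]' | python3 jog.py; echo '[[[0,0,0],[0,0,0]],[[0,0,0],[0,0,0]],[[0,0,0],[0,0,0]],[[0,0,0],[0,0,0]]]' | python3 jog.py 40; echo '[[[0,0,-0.075],[0,0,0]],[[0,0,-0.1],[0,0,0]],[[0,0,-0.1],[0,0,0]],[[0,0.075,-0.05],[0,0,0]],[[0,0.1,0],[0,0,0]]]' | python3 jog.py >/dev/null; echo '[[[-0.075,0,0],[0,0,0]],[[0,0.1,0],[0,0,0]],[[0,0.1,0],[0,0,0]],[[0,0.1,0],[0,0,0]],[[0,0.075,0],[0,0,0]]]' | python3 jog.py>/dev/null;echo '[[[0,0.1,0],[0,0,0]],[[0,0.1,0],[0,0,0]],[[0,0,0],[0,0,0]],[[0,0,0],[0,0,0]],[[0,0,0],[0,0,0]]]' | python3 jog.py; python3 pk.py >/dev/null; python3 -c "
from h import *
s=grab('side');t=grab('top')
for n in('yellow','red'): print(n,[onz(t,b[2],54).round(1) for b in blobs(t,n,(240,165,300,225))])
a=[cv2.resize(d['img'][y:y+75,x:x+130,::-1],(520,300),interpolation=cv2.INTER_CUBIC) for d,x,y in((s,205,148),(t,235,165))]
cv2.imwrite('pics/end.png',np.vstack(a))"
```

```text
t: 70.17
ee_pos: [437.0, -178.3, 75.4]
orientation: [3.135, -0.17, 0.011]
ft_force: [7.9, -1.0, 0.8]
width: 14.7
grasp_force: 30.0
t: 70.5
ee_pos: [433.0, -176.9, 74.1]
orientation: [-3.137, 0.17, 0.002]
ft_force: [-1.1, 0.2, -1.4]
width: 37.7
grasp_force: 0.0
t: 71.75
ee_pos: [370.6, -471.2, 203.5]
orientation: [-3.135, 0.171, 0.002]
ft_force: [-0.3, 0.6, -0.6]
width: 40.1
grasp_force: 0.0
yellow [array([476.8, -89.8,  54. ])]
red [array([423.6, -23.3,  54. ]), array([567.2, -63.3,  54. ])]
```

View pics/end.png

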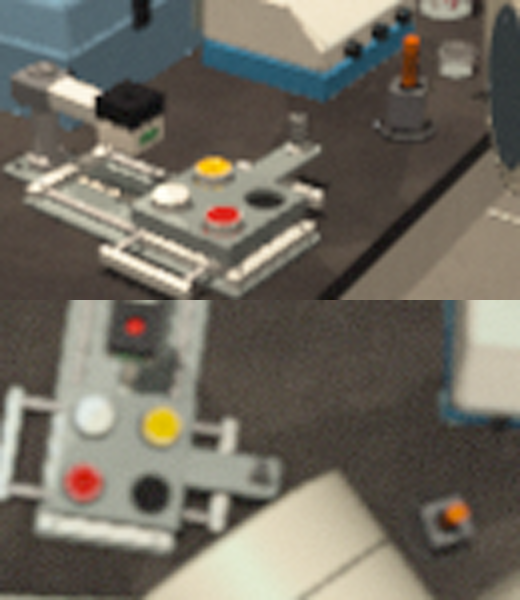

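The carrier is at its front stop (centre 101 mm in front of the button), the tiles are flat in their pockets and the stylus stands in its stand. The robot is clear.

```bash
python3 -c "
from workcell import ctrl, vision, job, get_obs
print(job.close_job())"
```

```text
the job is handed in; nothing more can be done
None
```

I handed the job in at about 72 s (no verdict came back): white, yellow and red were seated and each read in that order with the button pressed to its bottom (black was missing), the stylus is back in its stand, the carrier is at its front stop with the tiles in it, and nothing else was touched.

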